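# Load four weld pieces into their locating nests

## Robot

A 6-joint arm with a two-finger parallel gripper is mounted at the origin on a cart in front of the work surface, level with it; the furniture and walls round the work are solid. World frame = base frame: x ahead of the robot, y to its left, z up, the work surface at z = 0. Lengths are in m, angles in rad, forces in N, time in s.
With the tool pointing down it reaches from about 0.425 to 0.925 m from the base axis. Payload 12.5 kg.
Tool frame: the origin (TCP) lies at the very end of the fingers, on their centre line; the grasp point (between the pads) lies 19 mm behind it; x points along the fingers, z is the direction in which the jaws open and shut, and the axes are right-handed (so a half turn about x gives the same grasp; the last joint's range is limited). The gripper opens to 85 mm and grips with 20 to 120 N. Pads are 22 mm wide; open, the fingers measure 114 mm over their backs; the gripper's body (76 mm by 85 mm) begins 54 mm behind the grasp point. The pads swing forward as they close: fully open they stand 13 mm farther back than shut.
Start: joints at [1.056, 0.491, 1.559, -0, 1.092, -0.106], TCP at [0.248, 0.574, 0.231] pointing down, gripper open.
Joint ranges: [-3.1, 3.1], [-0.84, 2.19], [0.05, 2.79], [-1.13, 4.28], [0.06, 2.93], [-2.69, 2.69]. Speed limits (rad/s): [2.22, 2.22, 2.79, 3.14, 3.14, 3.14].

## Interface

Orientations are given as a unit quaternion [x, y, z, w].
In Python, from plant import status, eyes, r gives the robot as it stands.
- The arm moves only by the tool drive_tool, never from a script. Its arguments are lists of equal length, an entry for each row: "turn": the turn, a rotation vector about the tool's x, y, z in rad, a list of three; "slide": the shift along the tool's x, y, z in mm, a list of three; "hand": the closure in counts, from 0 (fully open) to 255 (shut). In form: {"turn": [[ax, ay, az], ...], "slide": [[x, y, z], ...], "hand": [hand, ...]}. A call has 1 to 5 rows; each row is the pose to reach, as a shift and turn from the pose commanded when the call began, along the tool's axes at that moment; what a row does not reach only later rows make up. A row lasts 1/12 s, in which the tool goes at most 41.7 mm and 7.16 degrees, less where a joint would pass 70% of its speed; a pose out of reach is approached as far as the arm can. A call with a gripper value outside its range is refused whole. The fingers move at their own pace and stop on an object; the grip force is fixed at half the most. Time passes only in rows, so rows that repeat a pose let the fingers close. It gives the time, the measured TCP pose, the force and the opening at its end, in the units of the state.
- status.get_obs(): the state, without advancing time (a new reading comes with each control period).
- eyes.capture(name): name is "scene" or "top" or "wrist"; returns a dict with "pixels" (400x640x3 uint8, red, green, blue), "fx", "fy", "cx", "cy" (pixels), "cam_to_world" (4x4, takes a point from camera to world coordinates). Camera axes: x right, y up, looking along -z (the intrinsics and any distortion apply to the point x, -y, -z); pixel columns grow to the right and rows downward; lengths in m; the calibration is good to about 2 mm. A picture is of the moment at which its call begins. There is no depth.
- r.sign_off(): hands the job in, once; it reports no verdict.
The state is a dict: "time": time; "qpos": joint angles; "qvel": joint speeds; "joint_torque": joint torques, N m; "eef_pos": TCP position; "tcp_rot": TCP orientation; "contact_force": force on the tool from outside, world axes, zero at the start; "wrist_torque": the same for the moment, N m; "finger_gap": finger opening in m.
Only numpy, scipy, OpenCV 4.12 (cv2) and the standard library are available. Lean on these libraries where they do the work, as an engineer would, in place of code of your own. Each camera call takes 0.05 s, during which the arm holds its last target.

## Task

Lay out the pieces for the next weld: put the large coupon, the small coupon, the square tube and the standing pipe each into the locating nest on the table that fits it in shape and size, lying flat on the nest's base plate inside the locators, the tube lying and the pipe standing as they do now. Coupons and tube go lengthwise along their nests. Let go of everything, and leave the welded cup and the tee piece behind the work where they are.

Things in the scene. Friction and masses are not known exactly. Their poses are not given: they have to be found in the camera images.
- coupon_large: the large flat grey steel coupon, loose, 90 x 46 mm and 8 mm thick with low weld beads on top (10 mm in all), about 0.2 kg. Lies flat. Origin: centre of its underside; x along the 90 mm side, y along the 46 mm side, z up.
- coupon_small: the small flat grey steel coupon, loose, plain, 66 x 30 mm and 8 mm thick, about 0.1 kg. Lies flat. Origin: centre of its underside; x along the 66 mm side, y along the 30 mm side, z up.
- square_tube: dark offcut of square steel tube, loose, lying, 42 mm long with a 25 x 25 mm section, about 0.07 kg. Origin: centre of its underside; x along the tube (42 mm), y across, z up.
- pipe_stub: short piece of grey round steel pipe, loose, standing upright, 48 mm outside diameter, 58 mm high, about 0.23 kg. Origin: centre of its underside; z up along the pipe.
- nest_large: the largest nest, for the large coupon: fixed dark steel base 5 mm thick, aluminium locators 7 mm above it (12 mm over the table). Base 120 x 76 mm; four L-shaped corner locators round a pocket of 102 x 58 mm; between the corners the sides are open (72 mm on each long side) to let fingers down to the plate. Origin: centre of the base underside, on the table; z up, x along the long side.
- nest_small: the smaller nest with four corner locators, for the small coupon: fixed dark steel base 5 mm thick, aluminium locators 7 mm above it (12 mm over the table). Base 96 x 60 mm; pocket of 78 x 42 mm; between the L-shaped corners the sides are open (54 mm on each long side) to let fingers down to the plate. Origin: centre of the base underside, on the table; z up, x along the long side.
- nest_tube: the nest with a closed rectangular rim, for the square tube: fixed dark steel base 5 mm thick, aluminium locators 7 mm above it (12 mm over the table). Base 70 x 53 mm; pocket of 54 x 37 mm inside a rim 6 mm wide that runs all round. Origin: centre of the base underside, on the table; z up, x along the long side.
- nest_round: the nest with a round collar, for the pipe: fixed dark steel base 5 mm thick, aluminium locators 7 mm above it (12 mm over the table). Base 84 x 84 mm; round pocket of 60 mm diameter inside a closed ring of 72 mm outside diameter. Origin: centre of the base underside, on the table; z up, axes along the base's sides.
- welded_cup: bystander, loose: round pipe stub (60 mm diameter) welded on a dark square plate of 100 x 102 mm, 64 mm high, behind the work; stays where it is. Origin: centre of its underside.
- tee_piece: bystander, loose: bright tee-joint piece on a dark backing plate of 62 x 108 mm, 33 mm high, behind the work; stays where it is. Origin: centre of its underside.
Not all that is in view belongs to the job. What is meant by the square_tube is not brown, green or red, and is the smaller of those in its own colour.

How it is judged:
At the end, for the whole second after the job is handed in: Each of the four pieces is in its own nest: its centre within 10 mm of the nest's centre, its underside on the base plate (2.5 to 7.5 mm above the table), not tilted by more than 0.05 rad, coupons and tube lengthwise along the nest within 0.35 rad (either way round), all at rest and released (horizontal distance between coupon_large and nest_large below 0.01 m and z of coupon_large in the frame of nest_large between 0.0025 and 0.0075 m and angle between each of coupon_large, coupon_small, square_tube, pipe_stub's own z axis and vertical below 0.05 rad and linear speed of each of coupon_large, coupon_small, square_tube, pipe_stub below 0.02 m/s and angle between the x axis of coupon_large and the x axis of nest_large, either way round below 0.35 rad and horizontal distance between coupon_small and nest_small below 0.01 m and z of coupon_small in the frame of nest_small between 0.0025 and 0.0075 m and angle between the x axis of coupon_small and the x axis of nest_small, either way round below 0.35 rad and horizontal distance between square_tube and nest_tube below 0.01 m and z of square_tube in the frame of nest_tube between 0.0025 and 0.0075 m and angle between the x axis of square_tube and the x axis of nest_tube, either way round below 0.35 rad and horizontal distance between pipe_stub and nest_round below 0.01 m and z of pipe_stub in the frame of nest_round between 0.0025 and 0.0075 m); the robot touches nothing.
It fails at once if a bystander (welded cup or tee piece) is shifted by more than 30 mm (distance of any of welded_cup, tee_piece from where it was at the start of the episode above 0.03 m).
It also fails if it takes over 104 s, if anything falls off the work surface, if the arm or the gripper's body presses on something with over 40 N, if the wrist force passes 120 N, or if a joint passes its speed limit or range.

## Working session

There is one attempt and no reset: what is moved stays moved. The work goes in short steps, Python scripts to look and compute and a tool call to move; the robot and the scene stay as the last step left them, time stands still between calls to the robot, and variables do not carry over. Pictures are saved under pics/ and viewed, and the job is handed in when it is done.

Besides the shell and the picture viewer there is one more tool, called after "Request:" as name(argument=value, ...), one argument or row to a line, values as JSON. drive_tool: Moves the arm, as the interface text tells. Its arguments: {"type":"object","properties":{"turn":{"type":"array","items":{"type":"array","items":{"type":"number"}}},"slide":{"type":"array","items":{"type":"array","items":{"type":"number"}}},"hand":{"type":"array","items":{"type":"number"}}},"required":["turn","slide","hand"]}

```bash
ls; mkdir -p pics; python3 - <<'E'
from plant import status, eyes, r
import cv2,numpy as np
o=status.get_obs()
for k,v in o.items(): print(k,np.round(v,4))
for n in ["scene","top","wrist"]:
    c=eyes.capture(n)
    cv2.imwrite(f"pics/{n}0.png",c["pixels"][:,:,::-1])
    np.savez(f"{n}0.npz",**c)
    print(n,[ (k,np.round(c[k],4).tolist()) for k in c if k!="pixels"])
E
```

```text
pics
time 0.0
qpos [ 1.0564  0.4916  1.5595  0.      1.0917 -0.1056]
qvel [ 0.0006 -0.0006 -0.0008 -0.001  -0.0009 -0.0015]
joint_torque [-2.30000e-03 -6.18444e+01 -2.61598e+01 -2.00000e-04  4.00000e-03
  1.00000e-04]
eef_pos [0.2483 0.5733 0.2307]
tcp_rot [-0.3883  0.5915  0.3879  0.5907]
contact_force [-0.4389  0.047  -0.0181]
wrist_torque [ 0.0049  0.0255 -0.032 ]
finger_gap 0.085
scene [('fx', 415.2407), ('fy', 415.2407), ('cx', 325.3344), ('cy', 195.3496), ('cam_to_world', [[0.5147, 0.5442, -0.6625, -0.137], [-0.8572, 0.3087, -0.4123, -0.4798], [-0.0198, 0.7801, 0.6254, 0.667], [0.0, 0.0, 0.0, 1.0]])]
top [('fx', 449.5703), ('fy', 449.5703), ('cx', 324.4724), ('cy', 198.1351), ('cam_to_world', [[0.0616, 0.9736, -0.2198, 0.3409], [-0.9981, 0.0607, -0.0109, -0.0512], [0.0027, 0.22, 0.9755, 1.0031], [0.0, 0.0, 0.0, 1.0]])]
wrist [('fx', 314.6112), ('fy', 314.6112), ('cx', 321.7615), ('cy', 199.5306), ('cam_to_world', [[0.3969, -0.8795, -0.2627, 0.1813], [0.9179, 0.38, 0.1144, 0.6024], [-0.0008, -0.2865, 0.9581, 0.3737], [0.0, 0.0, 0.0, 1.0]])]
```

View pics/top0.png

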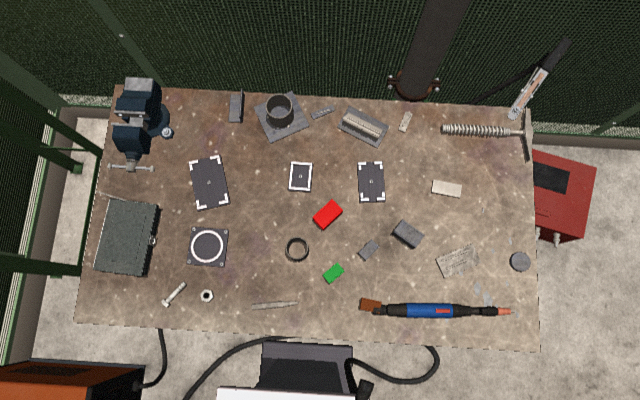

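View pics/scene0.png

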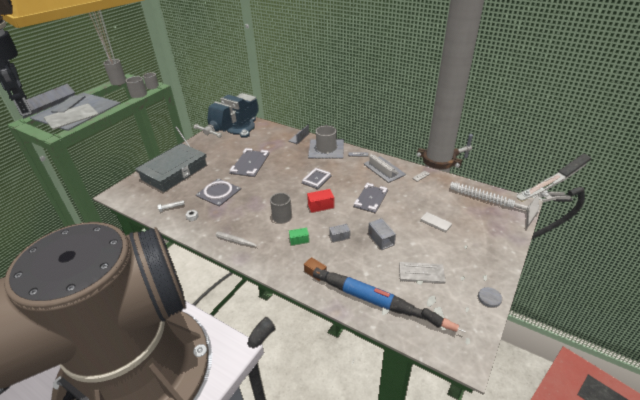

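View pics/wrist0.png

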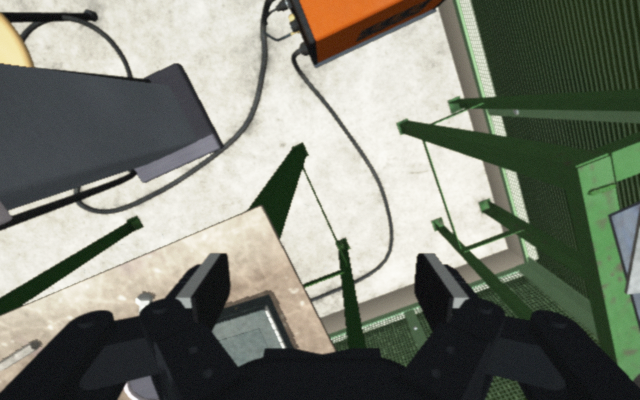

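The top view shows these features (pixels):
- **Nests:** large at (209,182), small at (371,181), tube at (300,177), round at (207,247).
- **Coupons:** the large one with beads at (457,261), the small plain one at (447,188). A tiny plate at (405,122) is too small to be either.
- **Pipe:** the ring at (297,249). The disc at (520,261) and the nut at (207,296) are not the pipe, and neither is the cup at (280,110), which is a bystander.
- **Square tube candidates:** dark small at (369,249), dark large at (408,234), red at (327,214), green at (334,273) and brown at (370,305). I choose the dark small one at (369,249).

Next I'll check these in close crops.

```bash
python3 - <<'E'
import cv2
t=cv2.imread("pics/top0.png")
def crop(n,x0,y0,x1,y1,s):
    cv2.imwrite(f"pics/{n}.png",cv2.resize(t[y0:y1,x0:x1],None,fx=s,fy=s,interpolation=cv2.INTER_CUBIC))
crop("cA",340,160,480,280,5)   # 700x600
crop("cB",180,145,330,270,5)
E
```

```text
(no output)
```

View pics/cA.png

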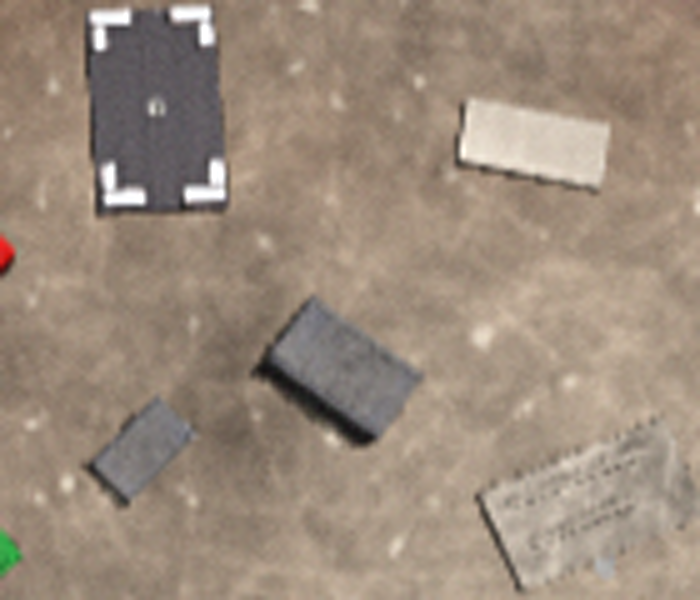

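View pics/cB.png

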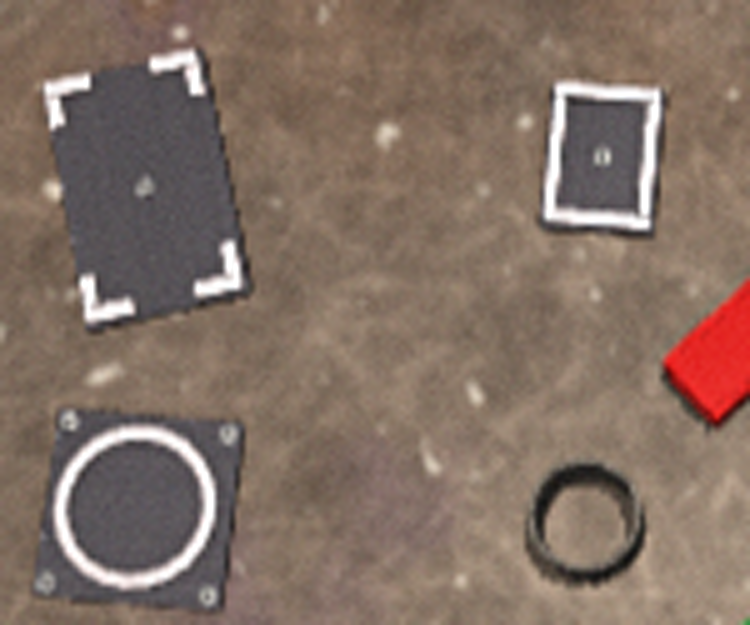

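```bash
cat > h.py <<'E'
import numpy as np, cv2
from scipy.optimize import least_squares
def load(n): 
    d=np.load(n+".npz"); return {k:d[k] for k in d}
def ray(c,px,z):
    px=np.atleast_2d(px).astype(float)
    d=np.c_[(px[:,0]-c["cx"])/c["fx"],-(px[:,1]-c["cy"])/c["fy"],-np.ones(len(px))]
    M=c["cam_to_world"]; d=d@M[:3,:3].T; o=M[:3,3]
    return o+d*((z-o[2])/d[:,2])[:,None]
def proj(c,P):
    M=c["cam_to_world"]; p=(np.atleast_2d(P)-M[:3,3])@M[:3,:3]
    return np.c_[c["cx"]+c["fx"]*p[:,0]/-p[:,2], c["cy"]-c["fy"]*p[:,1]/-p[:,2]]
def rect(pose,L,W,z):
    x,y,a=pose; c,s=np.cos(a),np.sin(a)
    q=np.array([[L,W],[L,-W],[-L,-W],[-L,W]])/2
    return np.c_[x+q@[c,-s],y+q@[s,c],np.full(4,z)]
def circ(x,y,r,z,n=60):
    t=np.linspace(0,2*np.pi,n); return np.c_[x+r*np.cos(t),y+r*np.sin(t),np.full(n,z)]
def draw(c,im,polys,off,s,n=1):
    for P,col in polys:
        p=(proj(c,P)-off+.5)*s-.5
        cv2.polylines(im,[np.round(p*8).astype(int)],True,col,n,cv2.LINE_AA,3)
def crop(im,x0,y0,x1,y1,s): return cv2.resize(im[y0:y1,x0:x1],None,fx=s,fy=s,interpolation=cv2.INTER_CUBIC)
E
cat > fit.py <<'E'
from h import *
c=load("top0")
def A(p): return (np.array(p)+.5)/5-.5+[340,160]
def B(p): return (np.array(p)+.5)/5-.5+[180,145]
R={}
def fit(name,px,L,W,z):
    P=ray(c,px,z)[:,:2]
    (cx,cy),_,_=cv2.minAreaRect(P.astype(np.float32))
    e=[P[1]-P[0],P[2]-P[1],P[3]-P[2],P[0]-P[3]]
    l=[np.linalg.norm(v) for v in e]
    v=e[0]-e[2] if l[0]>l[1] else e[1]-e[3]
    m=P.mean(0); R[name]=(m[0],m[1],np.arctan(v[1]/v[0]) if abs(v[0])>1e-9 else np.pi/2)
    print(name,np.round(R[name],4),"deg",round(np.degrees(R[name][2]),1),"sides mm",np.round(np.array(l)*1e3,1))
fit("nest_small",A([(90,14),(210,8),(226,198),(105,203)]),90,54,.012)
fit("coupon_small",A([(467,98),(610,122),(601,186),(459,160)]),66,30,.008)
fit("tube",A([(158,398),(195,432),(127,501),(90,465)]),42,25,.025)
fit("bigtube",A([(313,298),(422,375),(375,438),(268,355)]),42,25,.025)
fit("nest_large",B([(44,88),(196,52),(240,284),(90,320)]),114,70,.012)
fit("nest_tube",B([(557,84),(661,93),(649,229),(544,218)]),66,49,.012)
p=ray(c,B([(136,506)]),.012)[0]; R["nest_round"]=(p[0],p[1],0);print("nest_round",p.round(4))
p=ray(c,B([(586,520)]),.058)[0]; R["pipe"]=(p[0],p[1],0);print("pipe",p.round(4))
import json; json.dump(R,open("R.json","w"))
E
python3 fit.py
python3 - <<'E'
import cv2
from h import *
t=cv2.imread("pics/top0.png")
cv2.imwrite("pics/cC.png",crop(t,425,235,485,285,10))
E
```

```text
nest_small [ 0.6118 -0.1437  0.1179] deg 6.8 sides mm [55.4 89.8 54.8 89.3]
coupon_small [ 0.6063 -0.3164  1.4525] deg 83.2 sides mm [65.8 30.7 65.1 29.7]
tube [ 0.4531 -0.142  -0.7346] deg -42.1 sides mm [21.7 42.5 22.1 42. ]
bigtube [ 0.4948 -0.2289  0.9769] deg 56.0 sides mm [57.7 35.2 58.2 32.8]
nest_large [0.5864 0.2269 0.3014] deg 17.3 sides mm [ 71.1 112.5  68.6 112.3]
nest_tube [ 0.6131  0.0187 -0.0156] deg -0.9 sides mm [48.1 64.6 48.  63.7]
nest_round [0.4404 0.2123 0.012 ]
pipe [0.4417 0.0108 0.058 ]
```

View pics/cC.png

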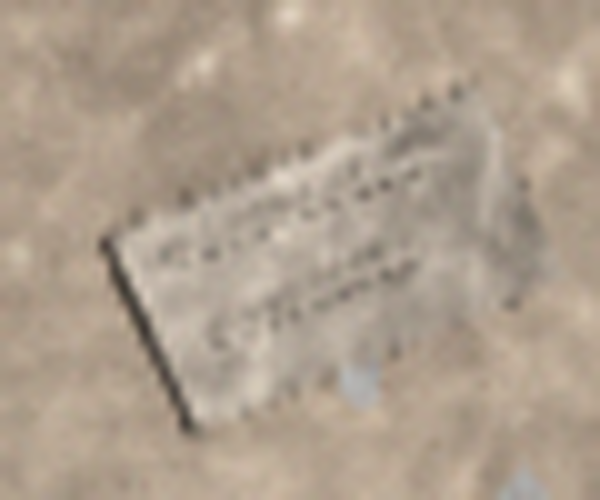

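Crop C shows the large coupon, with its weld beads, with corners at about (108,237), (475,85) and (190,428) at ×10. The dark tube at crop A (143,450) measures 42 × 22 mm and the other one 58 × 34 mm, so the smaller is the tube I want. Next I'll overlay the fits on the top and scene views.

```bash
cat >> fit.py <<'E'
def C(p): return (np.array(p)+.5)/10-.5+[425,235]
fit("coupon_large",C([(112,237),(478,88),(555,278),(192,425)]),90,46,.008)
json.dump(R,open("R.json","w"))
E
python3 fit.py | tail -1
cat > ov.py <<'E'
from h import *; import json,sys
R=json.load(open("R.json"))
def polys():
    G=(0,255,0);Y=(0,255,255);out=[]
    for n,L,W,zs in [("nest_small",.09,.054,[.012]),("nest_large",.114,.07,[.012]),("nest_tube",.066,.049,[.012]),
      ("coupon_small",.066,.03,[0,.008]),("coupon_large",.09,.046,[0,.008]),("tube",.042,.025,[0,.025])]:
        for z in zs: out.append((rect(R[n],L,W,z),G if z else Y))
    for n,r,zs in [("nest_round",.036,[.012]),("pipe",.024,[0,.058])]:
        for z in zs: out.append((circ(*R[n][:2],r,z),G if z else Y))
    return out
for cam,boxes in [("top0",[(180,150,340,270),(340,160,500,280)]),("scene0",[(190,140,350,260),(310,170,470,290)])]:
    c=load(cam); t=cv2.cvtColor(c["pixels"],cv2.COLOR_RGB2BGR)
    for i,b in enumerate(boxes):
        im=crop(t,*b,5); draw(c,im,polys(),np.array(b[:2]),5); cv2.imwrite(f"pics/ov{sys.argv[1]}_{cam}{i}.png",im)
E
python3 ov.py 1
```

```text
coupon_large [ 0.4436 -0.3422 -1.1345] deg -65.0 sides mm [89.4 44.2 87.8 43.6]
```

View pics/ov1_top00.png

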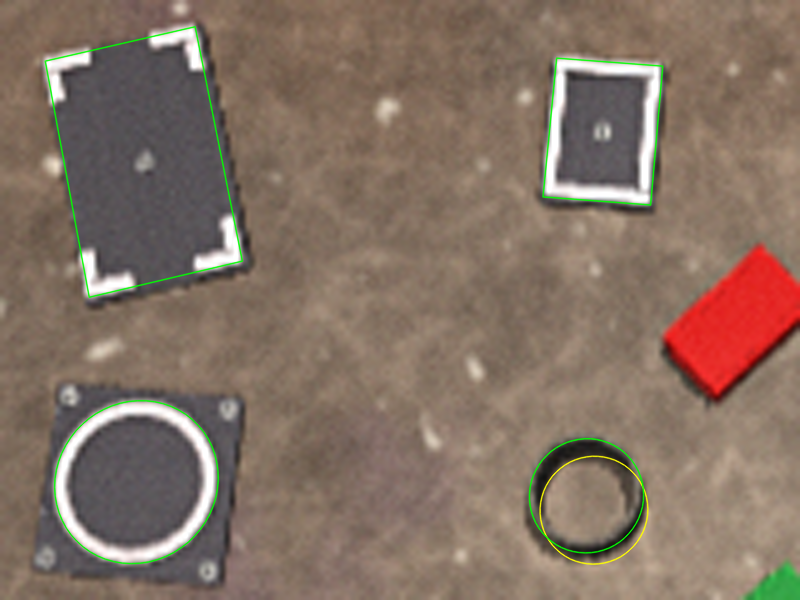

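View pics/ov1_top01.png

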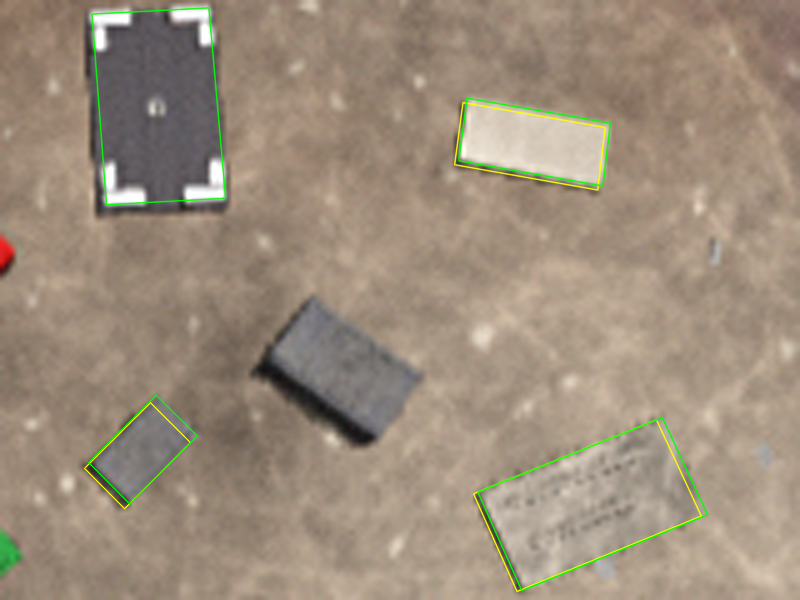

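View pics/ov1_scene00.png

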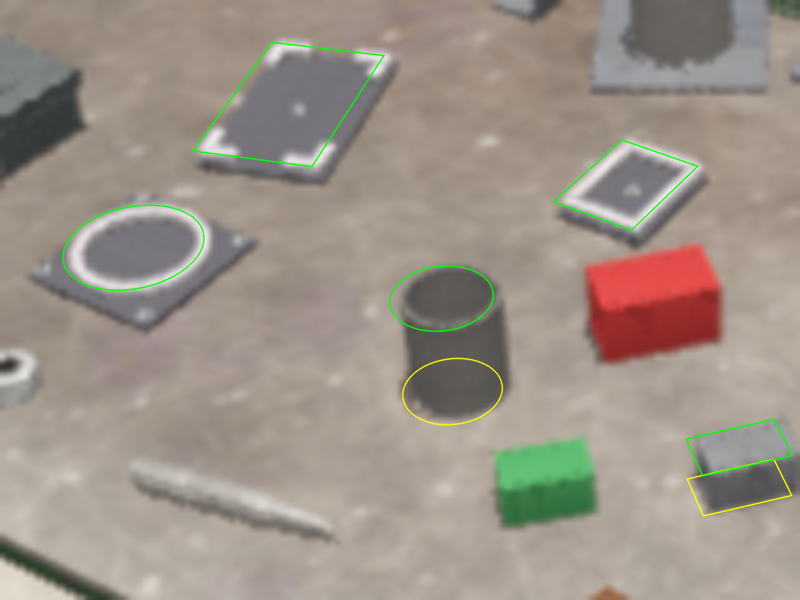

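View pics/ov1_scene01.png

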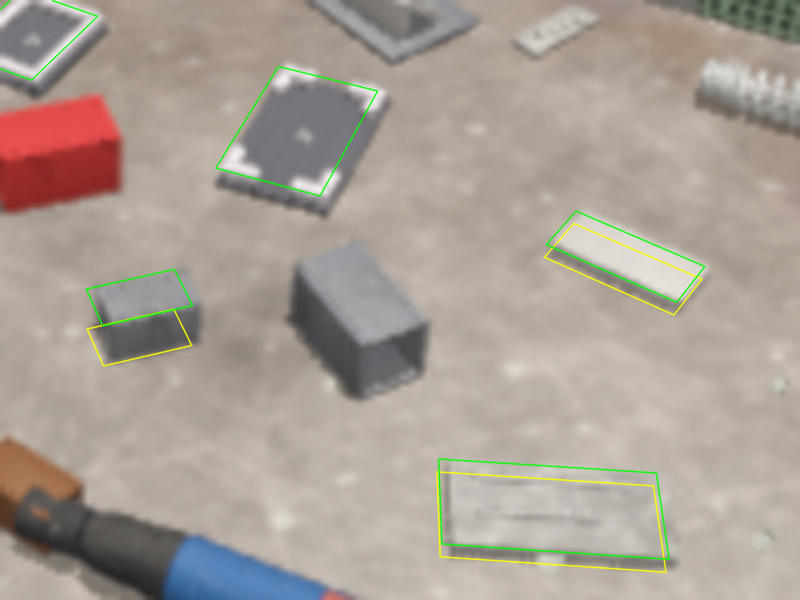

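```bash
cat > go.py <<'E'
# usage: go.py x y z jawdeg   -> slide/turn in tool axes from current pose
import sys, numpy as np
from scipy.spatial.transform import Rotation as Ro
from plant import status
o=status.get_obs(); p=np.array(o["eef_pos"]); R=Ro.from_quat(o["tcp_rot"])
M=R.as_matrix()
print("t",round(o["time"],2),"p",p.round(4),"jaw",np.degrees(np.arctan2(M[1,2],M[0,2])).round(1),"x",M[:,0].round(3),"q6",round(o["qpos"][5],2),"q1",round(o["qpos"][0],2),"gap",round(o["finger_gap"],4),"F",np.round(o["contact_force"],1))
if len(sys.argv)>4:
    x,y,z,j=map(float,sys.argv[1:5]); j=np.radians(j)
    X=np.array([0,0,-1.]);Z=np.array([np.cos(j),np.sin(j),0]);Y=np.cross(Z,X)
    T=Ro.from_matrix(np.c_[X,Y,Z])
    print("slide",(M.T@(np.array([x,y,z])-p)*1e3).round(1),"turn",(R.inv()*T).as_rotvec().round(3))
E
python3 go.py 0.443 0.010 0.15 -33.6
```

```text
t 0.15 p [0.2483 0.5734 0.2309] jaw 66.6 x [-0.    -0.001 -1.   ] q6 -0.11 q1 1.06 gap 0.0855 F [ 0.2 -0.3 -0.1]
slide [  81.2 -402.6 -439.5] turn [ 1.748e+00 -1.000e-03  1.000e-03]
```

```bash
python3 go.py 0.48 0.20 0.15 66.6
```

```text
t 0.15 p [0.2483 0.5734 0.2309] jaw 66.6 x [-0.    -0.001 -1.   ] q6 -0.11 q1 1.06 gap 0.0855 F [ 0.2 -0.3 -0.1]
slide [  81.  -361.  -250.4] turn [-0.    -0.001 -0.   ]
```

Request:
drive_tool(
  turn=[
    [0, 0, 0],
    [0, 0, 0],
    [0, 0, 0],
    [0, 0, 0],
    [0, 0, 0],
  ],
  slide=[
    [81, -361, -250],
    [81, -361, -250],
    [81, -361, -250],
    [81, -361, -250],
    [81, -361, -250],
  ],
  hand=[0, 0, 0, 0, 0],
)

```text
time: 0.57
eef_pos: [0.357, 0.3978, 0.1931]
tcp_rot: [-0.388, 0.591, 0.388, 0.591]
contact_force: [1.4, 0.3, -0.5]
finger_gap: 0.0853
```

```bash
python3 go.py 0.443 0.010 0.15 66.6
```

```text
t 0.57 p [0.357  0.3978 0.1931] jaw 66.6 x [-0.  0. -1.] q6 -0.45 q1 0.72 gap 0.0853 F [ 1.4  0.3 -0.5]
slide [  43.1 -232.9 -321.8] turn [ 0.  0. -0.]
```

Request:
drive_tool(
  turn=[
    [0, 0, 0],
    [0, 0, 0],
    [0, 0, 0],
    [0, 0, 0],
    [0, 0, 0],
  ],
  slide=[
    [43, -233, -322],
    [43, -233, -322],
    [43, -233, -322],
    [43, -233, -322],
    [43, -233, -322],
  ],
  hand=[0, 0, 0, 0, 0],
)

```text
time: 0.98
eef_pos: [0.4012, 0.1955, 0.1709]
tcp_rot: [-0.388, 0.591, 0.388, 0.591]
contact_force: [1.8, -0.6, -0.7]
finger_gap: 0.0854
```

```bash
python3 go.py 0.443 0.010 0.15 66.6
```

```text
t 0.98 p [0.4012 0.1955 0.1709] jaw 66.6 x [ 0.  0. -1.] q6 -0.86 q1 0.31 gap 0.0854 F [ 1.8 -0.6 -0.7]
slide [  20.9 -112.  -153.6] turn [0. 0. 0.]
```

Request:
drive_tool(
  turn=[
    [0, 0, 0],
    [0, 0, 0],
    [0, 0, 0],
    [0, 0, 0],
    [0, 0, 0],
  ],
  slide=[
    [21, -112, -154],
    [21, -112, -154],
    [21, -112, -154],
    [21, -112, -154],
    [21, -112, -154],
  ],
  hand=[0, 0, 0, 0, 0],
)

```text
time: 1.4
eef_pos: [0.4433, 0.0083, 0.1498]
tcp_rot: [-0.388, 0.591, 0.388, 0.591]
contact_force: [0.9, 1.5, 0.1]
finger_gap: 0.0854
```

```bash
python3 go.py 0.443 0.010 0.15 66.6; cat > wr.py <<'E'
import sys,json
from h import *
from plant import eyes
c=eyes.capture("wrist"); t=cv2.cvtColor(c["pixels"],cv2.COLOR_RGB2BGR).copy()
np.savez("wr.npz",**c)
R=json.load(open("R.json")); G=(0,255,0);Y=(0,255,255);S=[]
for n,L,W,z in [("nest_small",.09,.054,.012),("nest_large",.114,.07,.012),("nest_tube",.066,.049,.012),("coupon_small",.066,.03,.008),("coupon_large",.09,.046,.008),("tube",.042,.025,.025)]:
    S.append((rect(R[n],L,W,z),G))
S+=[(circ(*R["nest_round"][:2],.036,.012),G),(circ(*R["pipe"][:2],.024,.058),G)]
M=np.linalg.inv(c["cam_to_world"])
S=[s for s in S if (s[0]@M[2,:3]+M[2,3]).max()<-.02]
if len(sys.argv)<3: draw(c,t,S,np.zeros(2),1)
cv2.imwrite(f"pics/w{sys.argv[1]}.png",t)
E
python3 wr.py 1
```

```text
t 1.4 p [0.4433 0.0083 0.1498] jaw 66.5 x [ 0. -0. -1.] q6 -1.29 q1 -0.13 gap 0.0854 F [0.9 1.5 0.1]
slide [-0.2  1.   1.5] turn [-0.002 -0.     0.   ]
```

View pics/w1.png

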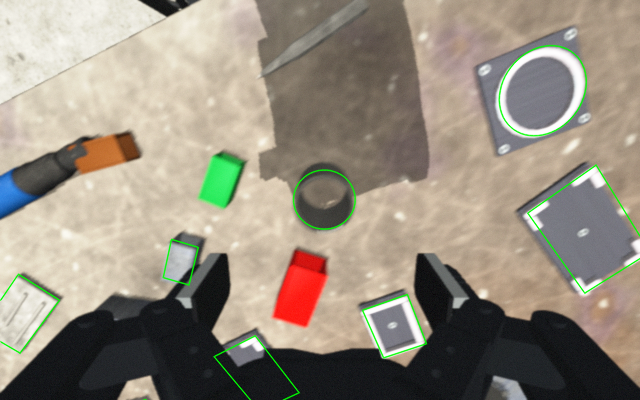

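The wrist view shows the pipe's ring at (324,200), matching the fitted circle to about 1 px, so I'll descend.

Request:
drive_tool(
  turn=[
    [0, 0, 0],
    [0, 0, 0],
    [0, 0, 0],
    [0, 0, 0],
    [0, 0, 0],
  ],
  slide=[
    [40, 1, 1],
    [80, 1, 1],
    [110, 1, 1],
    [122, 1, 1],
    [122, 1, 1],
  ],
  hand=[0, 0, 0, 0, 0],
)

```text
time: 1.87
eef_pos: [0.4412, 0.0129, 0.0256]
tcp_rot: [-0.387, 0.592, 0.389, 0.59]
contact_force: [-0.1, 0.3, 0.5]
finger_gap: 0.0853
```

Request:
drive_tool(
  turn=[
    [0, 0, 0],
    [0, 0, 0],
    [0, 0, 0],
    [0, 0, 0],
    [0, 0, 0],
  ],
  slide=[
    [0, 0, 0],
    [0, 0, 0],
    [0, 0, 0],
    [0, 0, 0],
    [0, 0, 0],
  ],
  hand=[255, 255, 255, 255, 255],
)

```text
time: 2.28
eef_pos: [0.4431, 0.0129, 0.0296]
tcp_rot: [-0.389, 0.59, 0.388, 0.592]
contact_force: [-0.8, 2.5, 7.4]
finger_gap: 0.0467
```

Request:
drive_tool(
  turn=[
    [0, 0, 0],
    [0, 0, 0],
    [0, 0, 0],
    [0, 0, 0],
  ],
  slide=[
    [0, 0, 0],
    [0, 0, 0],
    [0, 0, 0],
    [0, 0, 0],
  ],
  hand=[255, 255, 255, 255],
)

```text
time: 2.62
eef_pos: [0.4431, 0.0129, 0.0296]
tcp_rot: [-0.389, 0.59, 0.388, 0.592]
contact_force: [-0.0, 2.7, 8.5]
finger_gap: 0.0463
```

Request:
drive_tool(
  turn=[
    [0, 0, 0],
    [0, 0, 0],
    [0, 0, 0],
    [0, 0, 0],
  ],
  slide=[
    [-25, 0, 0],
    [-60, 0, 0],
    [-60, 0, 0],
    [-60, 0, 0],
  ],
  hand=[255, 255, 255, 255],
)

```text
time: 2.95
eef_pos: [0.4432, 0.0128, 0.0901]
tcp_rot: [-0.389, 0.59, 0.387, 0.592]
contact_force: [0.0, 1.2, -3.4]
finger_gap: 0.0465
```

```bash
python3 go.py 0.442 0.212 0.09 66.6;  python3 - <<'E'
from plant import eyes; import cv2
from h import *
c=eyes.capture("scene"); t=cv2.cvtColor(c["pixels"],cv2.COLOR_RGB2BGR)
cv2.imwrite("pics/s1.png",crop(t,160,80,400,260,3))
E
python3 wr.py 2
```

```text
t 2.95 p [0.4432 0.0128 0.0901] jaw 66.6 x [ 0.005 -0.001 -1.   ] q6 -1.28 q1 -0.12 gap 0.0465 F [ 0.   1.2 -3.4]
slide [ -0.   80.2 182.3] turn [-0.     0.001  0.005]
```

View pics/s1.png

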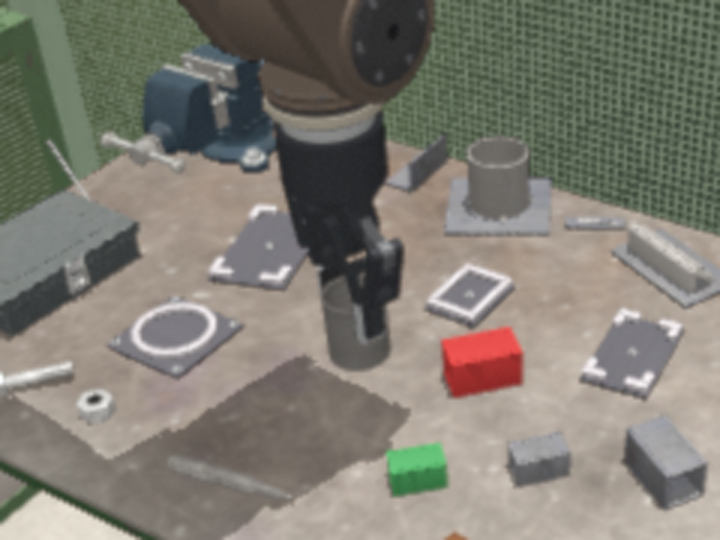

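View pics/w2.png

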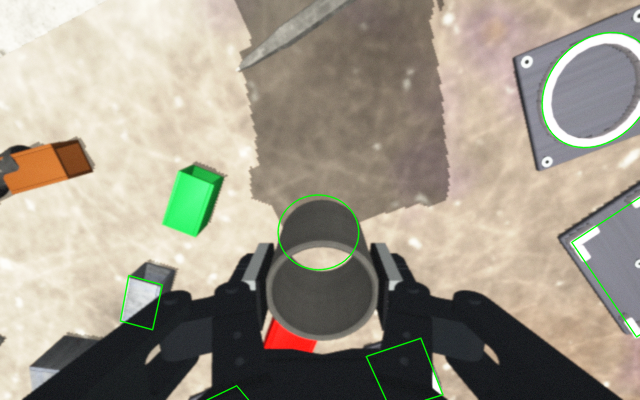

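```bash
python3 - <<'E'
from h import *
c=load("wr"); print(ray(c,[[322,290]],.118), ray(c,[[268,292],[378,292]],.118), c["cam_to_world"][:3,3])
t=cv2.cvtColor(c["pixels"],cv2.COLOR_RGB2BGR)
E
```

```text
[[0.44255982 0.01288766 0.118     ]] [[ 0.43454648 -0.00800143  0.118     ]
 [ 0.4526449   0.03379392  0.118     ]] [0.37515611 0.04178961 0.23164932]
```

Request:
drive_tool(
  turn=[
    [0, 0, 0],
    [0, 0, 0],
    [0, 0, 0],
    [0, 0, 0],
    [0, 0, 0],
  ],
  slide=[
    [0, 80, 182],
    [0, 80, 182],
    [0, 80, 182],
    [0, 80, 182],
    [0, 80, 182],
  ],
  hand=[255, 255, 255, 255, 255],
)

```text
time: 3.47
eef_pos: [0.4404, 0.2141, 0.0869]
tcp_rot: [-0.388, 0.592, 0.388, 0.59]
contact_force: [-0.3, -0.5, -3.7]
finger_gap: 0.0467
```

```bash
python3 wr.py 3;python3 go.py 0.442 0.212 0.09 66.6
```

```text
t 3.52 p [0.4408 0.2178 0.0871] jaw 66.7 x [-0.     0.001 -1.   ] q6 -0.84 q1 0.32 gap 0.0471 F [-1.7  3.1 -2.4]
slide [-2.9 -3.3 -4.8] turn [ 0.002  0.001 -0.   ]
```

View pics/w3.png

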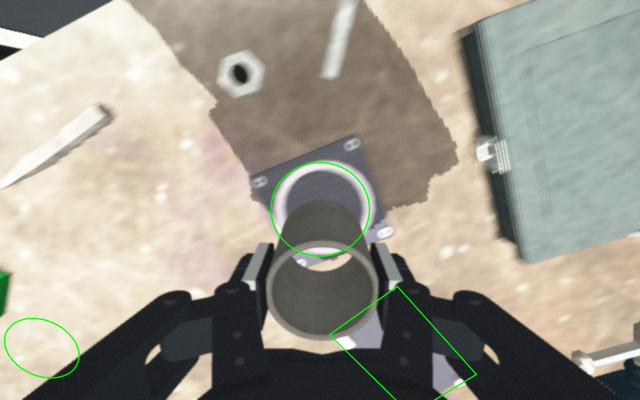

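Request:
drive_tool(
  turn=[
    [0, 0, 0],
    [0, 0, 0],
  ],
  slide=[
    [0, 0, 0],
    [0, 0, 0],
  ],
  hand=[255, 255],
)

```text
time: 3.68
eef_pos: [0.4405, 0.2118, 0.087]
tcp_rot: [-0.388, 0.591, 0.389, 0.59]
contact_force: [-0.3, -0.9, -2.7]
finger_gap: 0.0462
```

```bash
python3 wr.py 4;python3 go.py 0.441 0.212 0.0366 66.6
```

```text
t 3.73 p [0.4407 0.2111 0.0872] jaw 66.6 x [-0.002 -0.001 -1.   ] q6 -0.85 q1 0.31 gap 0.0465 F [ 0.6 -0.1 -3. ]
slide [50.6  0.   1. ] turn [-0.    -0.001 -0.001]
```

View pics/w4.png

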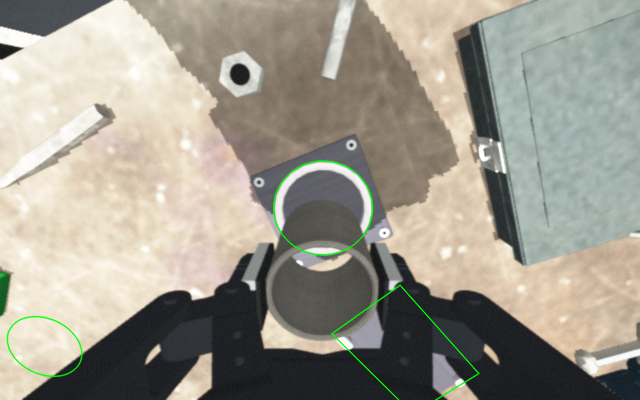

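The round nest's ring at (322,208) matches the overlay, and the pipe is centred between the fingers. I'll lower it.

Request:
drive_tool(
  turn=[
    [0, 0, 0],
    [0, 0, 0],
    [0, 0, 0],
    [0, 0, 0],
    [0, 0, 0],
  ],
  slide=[
    [20, 0, 1],
    [35, 0, 1],
    [45, 0, 1],
    [50, 0, 1],
    [50, 0, 1],
  ],
  hand=[255, 255, 255, 255, 255],
)

```text
time: 4.15
eef_pos: [0.4415, 0.2116, 0.0372]
tcp_rot: [-0.388, 0.592, 0.388, 0.591]
contact_force: [-0.1, 0.6, -3.9]
finger_gap: 0.0463
```

```bash
python3 go.py 0.441 0.212 0.0366 66.6
```

```text
t 4.15 p [0.4415 0.2116 0.0372] jaw 66.5 x [-0.002 -0.001 -1.   ] q6 -0.85 q1 0.31 gap 0.0463 F [-0.1  0.6 -3.9]
slide [0.6 0.6 0.2] turn [-0.002 -0.001 -0.002]
```

Request:
drive_tool(
  turn=[
    [0, 0, 0],
    [0, 0, 0],
    [0, 0, 0],
  ],
  slide=[
    [1, 0, 0],
    [2, 0, 0],
    [2, 0, 0],
  ],
  hand=[255, 255, 255],
)

```text
time: 4.4
eef_pos: [0.4419, 0.2125, 0.0365]
tcp_rot: [-0.388, 0.591, 0.388, 0.591]
contact_force: [-0.7, 0.5, -3.9]
finger_gap: 0.0466
```

Request:
drive_tool(
  turn=[
    [0, 0, 0],
    [0, 0, 0],
    [0, 0, 0],
  ],
  slide=[
    [1, 0, 0],
    [1, 0, 0],
    [1, 0, 0],
  ],
  hand=[255, 255, 255],
)

```text
time: 4.65
eef_pos: [0.4418, 0.2126, 0.0353]
tcp_rot: [-0.388, 0.591, 0.388, 0.591]
contact_force: [0.2, 0.4, -3.8]
finger_gap: 0.0462
```

Request:
drive_tool(
  turn=[
    [0, 0, 0],
    [0, 0, 0],
    [0, 0, 0],
  ],
  slide=[
    [1, 0, 0],
    [1, 0, 0],
    [1, 0, 0],
  ],
  hand=[255, 255, 255],
)

```text
time: 4.9
eef_pos: [0.4419, 0.2126, 0.0346]
tcp_rot: [-0.388, 0.591, 0.388, 0.591]
contact_force: [-0.8, -0.6, 6.0]
finger_gap: 0.0462
```

Request:
drive_tool(
  turn=[
    [0, 0, 0],
    [0, 0, 0],
    [0, 0, 0],
    [0, 0, 0],
    [0, 0, 0],
  ],
  slide=[
    [0, 0, 0],
    [0, 0, 0],
    [0, 0, 0],
    [0, 0, 0],
    [0, 0, 0],
  ],
  hand=[60, 0, 0, 0, 0],
)

```text
time: 5.32
eef_pos: [0.4417, 0.2126, 0.0341]
tcp_rot: [-0.388, 0.591, 0.388, 0.591]
contact_force: [0.2, 0.1, -0.3]
finger_gap: 0.085
```

Request:
drive_tool(
  turn=[
    [0, 0, 0],
    [0, 0, 0],
    [0, 0, 0],
    [0, 0, 0],
    [0, 0, 0],
  ],
  slide=[
    [-30, 0, 0],
    [-70, 0, 0],
    [-115, 0, 0],
    [-115, 0, 0],
    [-115, 0, 0],
  ],
  hand=[0, 0, 0, 0, 0],
)

```text
time: 5.73
eef_pos: [0.4425, 0.2128, 0.1514]
tcp_rot: [-0.389, 0.589, 0.388, 0.593]
contact_force: [-0.0, 0.0, -0.1]
finger_gap: 0.0854
```

```bash
python3 wr.py 5;python3 go.py 0.453 -0.142 0.15 48
```

```text
t 5.78 p [0.4418 0.2126 0.1497] jaw 66.6 x [ 0.002  0.001 -1.   ] q6 -0.85 q1 0.31 gap 0.0852 F [-0.6  0.5 -0.7]
slide [  -0.5 -151.2 -320.9] turn [0.324 0.002 0.001]
```

View pics/w5.png

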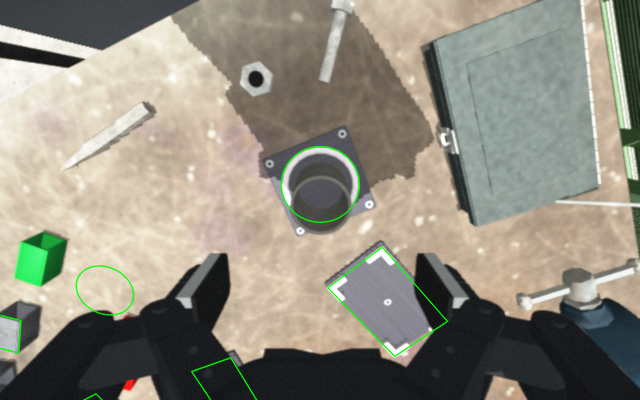

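The pipe stands inside the ring at (320,200). The next piece is the tube.

Request:
drive_tool(
  turn=[
    [0.06, 0, 0],
    [0.12, 0, 0],
    [0.18, 0, 0],
    [0.25, 0, 0],
    [0.324, 0, 0],
  ],
  slide=[
    [0, -151, -321],
    [0, -151, -321],
    [0, -151, -321],
    [0, -151, -321],
    [0, -151, -321],
  ],
  hand=[0, 0, 0, 0, 0],
)

```text
time: 6.2
eef_pos: [0.4471, 0.0026, 0.1476]
tcp_rot: [-0.286, 0.647, 0.287, 0.646]
contact_force: [1.8, -0.1, 0.2]
finger_gap: 0.0852
```

```bash
python3 go.py 0.453 -0.142 0.13 48
```

```text
t 6.2 p [0.4471 0.0026 0.1476] jaw 47.9 x [-0.003  0.    -1.   ] q6 -0.98 q1 -0.14 gap 0.0852 F [ 1.8 -0.1  0.2]
slide [  17.5 -101.4 -103.2] turn [-0.003 -0.001 -0.002]
```

Request:
drive_tool(
  turn=[
    [0, 0, 0],
    [0, 0, 0],
    [0, 0, 0],
    [0, 0, 0],
    [0, 0, 0],
  ],
  slide=[
    [17, -101, -103],
    [17, -101, -103],
    [17, -101, -103],
    [17, -101, -103],
    [17, -101, -103],
  ],
  hand=[0, 0, 0, 0, 0],
)

```text
time: 6.62
eef_pos: [0.4538, -0.1433, 0.1299]
tcp_rot: [-0.286, 0.647, 0.287, 0.646]
contact_force: [-1.5, 0.6, -0.5]
finger_gap: 0.0854
```

```bash
python3 wr.py 6;python3 go.py 0.453 -0.142 0.012 48
```

```text
t 6.67 p [ 0.4535 -0.1414  0.1301] jaw 47.8 x [-0.003  0.002 -1.   ] q6 -1.28 q1 -0.44 gap 0.0858 F [-0.4  0.5 -0.7]
slide [118.1  -0.4  -0.7] turn [-0.003 -0.001 -0.003]
```

View pics/w6.png

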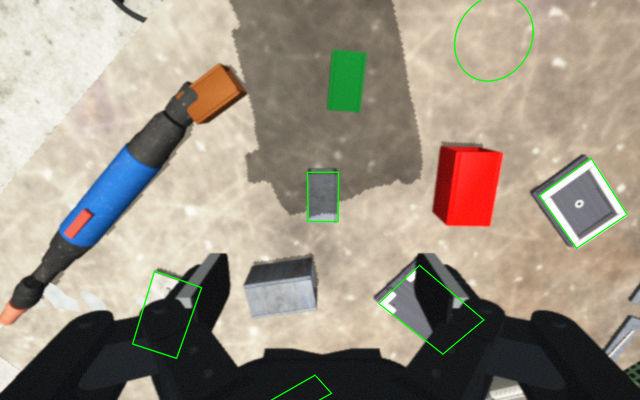

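The small dark tube at (323,195) sits under the tool, and the overlay agrees. The bigger tube is at (282,285), clear of the fingers.

Request:
drive_tool(
  turn=[
    [0, 0, 0],
    [0, 0, 0],
    [0, 0, 0],
    [0, 0, 0],
    [0, 0, 0],
  ],
  slide=[
    [40, 0, -1],
    [80, 0, -1],
    [105, 0, -1],
    [118, 0, -1],
    [118, 0, -1],
  ],
  hand=[0, 0, 0, 0, 0],
)

```text
time: 7.08
eef_pos: [0.4519, -0.1388, 0.0109]
tcp_rot: [-0.286, 0.647, 0.29, 0.644]
contact_force: [-1.0, 0.0, -0.5]
finger_gap: 0.0851
```

Request:
drive_tool(
  turn=[
    [0, 0, 0],
    [0, 0, 0],
    [0, 0, 0],
    [0, 0, 0],
    [0, 0, 0],
  ],
  slide=[
    [0, 0, 0],
    [0, 0, 0],
    [0, 0, 0],
    [0, 0, 0],
    [0, 0, 0],
  ],
  hand=[255, 255, 255, 255, 255],
)

```text
time: 7.5
eef_pos: [0.454, -0.1406, 0.0149]
tcp_rot: [-0.288, 0.646, 0.287, 0.646]
contact_force: [0.2, 0.2, 0.9]
finger_gap: 0.0255
```

Request:
drive_tool(
  turn=[
    [0, 0, 0],
    [0, 0, 0],
    [0, 0, 0],
    [0, 0, 0],
    [0, 0, 0],
  ],
  slide=[
    [0, 0, 0],
    [0, 0, 0],
    [0, 0, 0],
    [0, 0, 0],
    [0, 0, 0],
  ],
  hand=[255, 255, 255, 255, 255],
)

```text
time: 7.92
eef_pos: [0.454, -0.1407, 0.0152]
tcp_rot: [-0.288, 0.646, 0.287, 0.646]
contact_force: [-1.0, 1.3, 9.8]
finger_gap: 0.0232
```

```bash
python3 wr.py 7 ;python3 go.py 0.453 -0.142 0.012 48
```

```text
t 7.97 p [ 0.454  -0.1406  0.0151] jaw 48.0 x [ 0.002 -0.001 -1.   ] q6 -1.28 q1 -0.44 gap 0.023 F [-1.7  1.6 11.4]
slide [ 3.1 -0.2 -1.7] turn [0.    0.001 0.002]
```

View pics/w7.png

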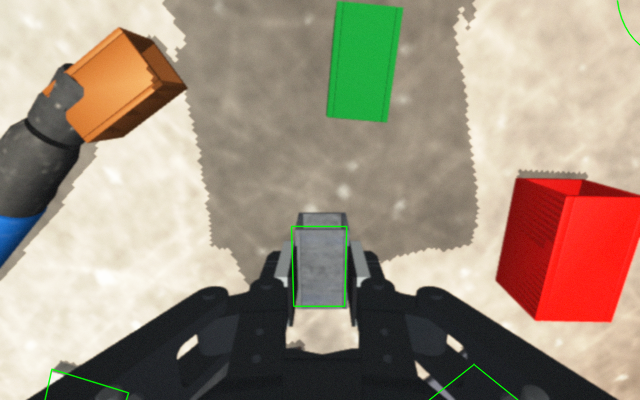

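Request:
drive_tool(
  turn=[
    [0, 0, 0],
    [0, 0, 0],
    [0, 0, 0],
  ],
  slide=[
    [-25, 0, 0],
    [-60, 0, 0],
    [-75, 0, 0],
  ],
  hand=[255, 255, 255],
)

```text
time: 8.22
eef_pos: [0.4542, -0.1408, 0.0921]
tcp_rot: [-0.288, 0.645, 0.287, 0.647]
contact_force: [0.7, 0.3, -0.8]
finger_gap: 0.0229
```

```bash
python3 wr.py 8 ;python3 go.py 0.613 0.019 0.1 89
```

```text
t 8.27 p [ 0.4549 -0.1411  0.0936] jaw 48.0 x [ 0.005 -0.002 -1.   ] q6 -1.28 q1 -0.44 gap 0.0233 F [ 1.4 -0.3  2.8]
slide [ -6.  -10.4 224.8] turn [-0.715 -0.     0.006]
```

View pics/w8.png

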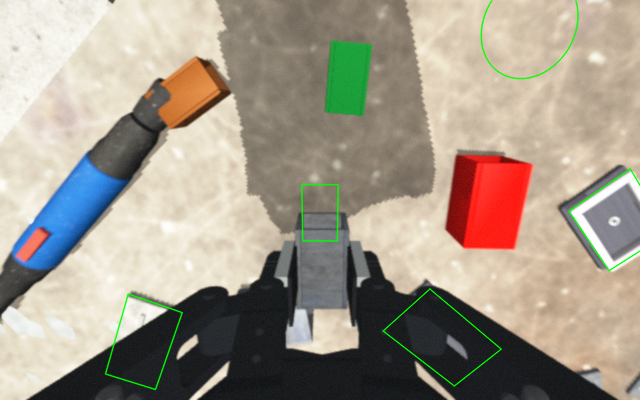

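Request:
drive_tool(
  turn=[
    [-0.12, 0, 0],
    [-0.24, 0, 0],
    [-0.36, 0, 0],
    [-0.48, 0, 0],
    [-0.6, 0, 0],
  ],
  slide=[
    [-6, -10, 40],
    [-6, -10, 80],
    [-6, -10, 120],
    [-6, -10, 160],
    [-6, -10, 200],
  ],
  hand=[255, 255, 255, 255, 255],
)

```text
time: 8.68
eef_pos: [0.5958, 0.003, 0.0951]
tcp_rot: [-0.467, 0.531, 0.467, 0.531]
contact_force: [-0.0, -1.3, -0.3]
finger_gap: 0.0227
```

```bash
python3 go.py 0.613 0.019 0.1 89
```

```text
t 8.68 p [0.5958 0.003  0.0951] jaw 82.7 x [ 0.  0. -1.] q6 -1.55 q1 -0.11 gap 0.0227 F [-0.  -1.3 -0.3]
slide [ -4.9 -15.1  18. ] turn [-0.11  0.    0.  ]
```

Request:
drive_tool(
  turn=[
    [-0.11, 0, 0],
    [-0.11, 0, 0],
    [-0.11, 0, 0],
    [-0.11, 0, 0],
  ],
  slide=[
    [-5, -15, 18],
    [-5, -15, 18],
    [-5, -15, 18],
    [-5, -15, 18],
  ],
  hand=[255, 255, 255, 255],
)

```text
time: 9.02
eef_pos: [0.6112, 0.017, 0.0996]
tcp_rot: [-0.494, 0.506, 0.494, 0.506]
contact_force: [0.5, -0.0, -0.8]
finger_gap: 0.023
```

```bash
python3 wr.py 9; python3 go.py 0.613 0.019 0.0215 89
```

```text
t 9.07 p [0.6112 0.0166 0.0997] jaw 88.6 x [-0.001  0.    -1.   ] q6 -1.63 q1 -0.08 gap 0.0231 F [ 0.3  0.8 -0.3]
slide [78.2 -1.8  2.5] turn [-0.008  0.    -0.001]
```

View pics/w9.png

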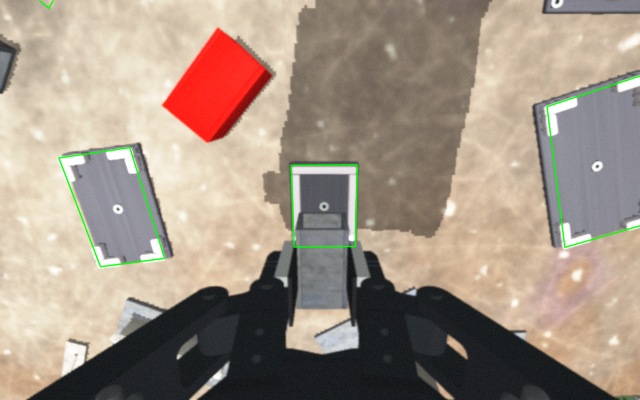

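```bash
python3 - <<'E'
from h import *
c=load("wr"); print(ray(c,[[297,228],[348,228],[346,307],[297,307],[322,228],[322,307]],.1096).round(4))
t=cv2.cvtColor(c["pixels"],cv2.COLOR_RGB2BGR); cv2.imwrite("pics/w9c.png",crop(t,260,150,390,330,3))
E
```

```text
[[0.5912 0.0063 0.1096]
 [0.5918 0.0294 0.1096]
 [0.6333 0.0284 0.1096]
 [0.6328 0.0044 0.1096]
 [0.5915 0.0176 0.1096]
 [0.6331 0.0166 0.1096]]
```

View pics/w9c.png

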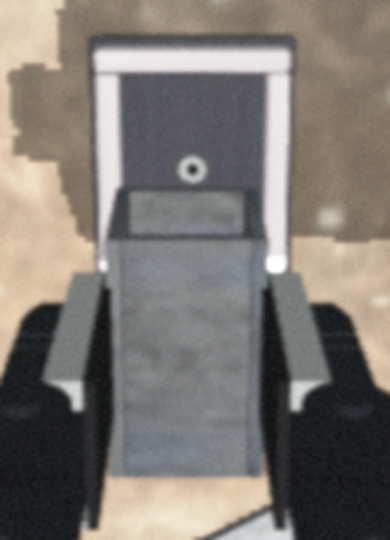

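The tube is centred on the TCP within 1 mm, and the tube nest at (324,205) matches the overlay. Lowering it.

Request:
drive_tool(
  turn=[
    [-0.008, 0, 0],
    [-0.008, 0, 0],
    [-0.008, 0, 0],
    [-0.008, 0, 0],
    [-0.008, 0, 0],
  ],
  slide=[
    [30, -2, 2],
    [55, -2, 2],
    [70, -2, 2],
    [76, -2, 2],
    [76, -2, 2],
  ],
  hand=[255, 255, 255, 255, 255],
)

```text
time: 9.48
eef_pos: [0.6131, 0.0183, 0.0229]
tcp_rot: [-0.495, 0.505, 0.496, 0.504]
contact_force: [0.0, -0.2, -0.2]
finger_gap: 0.0233
```

Request:
drive_tool(
  turn=[
    [0, 0, 0],
    [0, 0, 0],
    [0, 0, 0],
  ],
  slide=[
    [1, 0, 0],
    [2, 0, 0],
    [2, 0, 0],
  ],
  hand=[255, 255, 255],
)

```text
time: 9.73
eef_pos: [0.6145, 0.019, 0.0231]
tcp_rot: [-0.497, 0.503, 0.496, 0.504]
contact_force: [0.3, 0.4, -1.4]
finger_gap: 0.023
```

Request:
drive_tool(
  turn=[
    [0, 0, 0],
    [0, 0, 0],
    [0, 0, 0],
    [0, 0, 0],
  ],
  slide=[
    [1, 0, 0],
    [2, 0, 0],
    [2, 0, 0],
    [2, 0, 0],
  ],
  hand=[255, 255, 255, 255],
)

```text
time: 10.07
eef_pos: [0.6142, 0.0193, 0.0203]
tcp_rot: [-0.496, 0.504, 0.496, 0.504]
contact_force: [0.1, 0.3, -0.2]
finger_gap: 0.0229
```

Request:
drive_tool(
  turn=[
    [0, 0, 0],
    [0, 0, 0],
    [0, 0, 0],
  ],
  slide=[
    [1, 0, 0],
    [1, 0, 0],
    [1, 0, 0],
  ],
  hand=[255, 255, 255],
)

```text
time: 10.32
eef_pos: [0.6142, 0.0192, 0.0202]
tcp_rot: [-0.496, 0.503, 0.496, 0.504]
contact_force: [-4.0, -0.3, 11.9]
finger_gap: 0.0233
```

Request:
drive_tool(
  turn=[
    [0, 0, 0],
    [0, 0, 0],
    [0, 0, 0],
    [0, 0, 0],
    [0, 0, 0],
  ],
  slide=[
    [0, 0, 0],
    [0, 0, 0],
    [0, 0, 0],
    [0, 0, 0],
    [0, 0, 0],
  ],
  hand=[120, 60, 0, 0, 0],
)

```text
time: 10.73
eef_pos: [0.6142, 0.0192, 0.0189]
tcp_rot: [-0.496, 0.504, 0.496, 0.504]
contact_force: [-0.1, 0.7, -0.1]
finger_gap: 0.0816
```

Request:
drive_tool(
  turn=[
    [0, 0, 0],
    [0, 0, 0],
    [0, 0, 0],
    [0, 0, 0],
    [0, 0, 0],
  ],
  slide=[
    [-30, 0, 0],
    [-70, 0, 0],
    [-110, 0, 0],
    [-120, 0, 0],
    [-120, 0, 0],
  ],
  hand=[0, 0, 0, 0, 0],
)

```text
time: 11.15
eef_pos: [0.6155, 0.0192, 0.1425]
tcp_rot: [-0.498, 0.502, 0.495, 0.505]
contact_force: [-0.8, 0.3, -0.2]
finger_gap: 0.0856
```

```bash
python3 wr.py 10; python3 go.py 0.606 -0.316 0.14 173; python3 go.py 0.606 -0.316 0.14 -7
```

```text
t 11.2 p [0.6146 0.0192 0.1402] jaw 89.2 x [ 0.003 -0.    -1.   ] q6 -1.63 q1 -0.08 gap 0.0855 F [-0.5 -0.1 -1.8]
slide [ 2.000e-01  3.600e+00 -3.353e+02] turn [-1.463 -0.002  0.002]
t 11.2 p [0.6146 0.0192 0.1402] jaw 89.2 x [ 0.003 -0.    -1.   ] q6 -1.63 q1 -0.08 gap 0.0855 F [-0.5 -0.1 -1.8]
slide [ 2.000e-01  3.600e+00 -3.353e+02] turn [1.678 0.002 0.002]
```

View pics/w10.png

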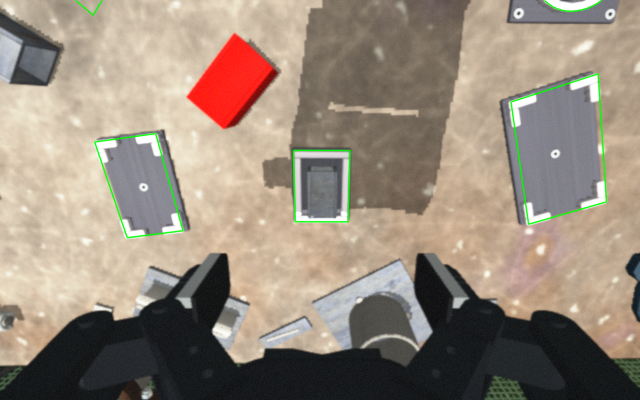

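The tube lies inside its nest at (322,190). Next I'll go to the small coupon.

Request:
drive_tool(
  turn=[
    [0.12, 0, 0],
    [0.24, 0, 0],
    [0.36, 0, 0],
    [0.48, 0, 0],
    [0.6, 0, 0],
  ],
  slide=[
    [0, 1, -30],
    [0, 2, -60],
    [0, 2, -90],
    [0, 2, -120],
    [0, 2, -150],
  ],
  hand=[0, 0, 0, 0, 0],
)

```text
time: 11.62
eef_pos: [0.609, -0.1319, 0.1369]
tcp_rot: [-0.323, 0.63, 0.324, 0.628]
contact_force: [-0.1, 0.3, -0.3]
finger_gap: 0.0854
```

```bash
python3 go.py 0.606 -0.316 0.14 -7
```

```text
t 11.62 p [ 0.609  -0.1319  0.1369] jaw 54.4 x [-0.003  0.001 -1.   ] q6 -1.27 q1 -0.32 gap 0.0854 F [-0.1  0.3 -0.3]
slide [  -3.3 -104.6 -151.5] turn [ 1.072 -0.002 -0.002]
```

Request:
drive_tool(
  turn=[
    [0.12, 0, 0],
    [0.24, 0, 0],
    [0.36, 0, 0],
    [0.48, 0, 0],
    [0.6, 0, 0],
  ],
  slide=[
    [-3, -21, -30],
    [-3, -42, -60],
    [-3, -63, -90],
    [-3, -84, -120],
    [-3, -105, -152],
  ],
  hand=[0, 0, 0, 0, 0],
)

```text
time: 12.03
eef_pos: [0.6073, -0.3168, 0.1396]
tcp_rot: [-0.122, 0.697, 0.124, 0.696]
contact_force: [0.4, 0.5, 0.2]
finger_gap: 0.0851
```

```bash
python3 go.py 0.606 -0.316 0.14 -7
```

```text
t 12.03 p [ 0.6073 -0.3168  0.1396] jaw 20.1 x [-0.003  0.002 -1.   ] q6 -0.93 q1 -0.58 gap 0.0851 F [0.4 0.5 0.2]
slide [-0.4  1.2 -0.9] turn [ 0.472 -0.002 -0.002]
```

Request:
drive_tool(
  turn=[
    [0.12, 0, 0],
    [0.24, 0, 0],
    [0.36, 0, 0],
    [0.47, 0, 0],
    [0.47, 0, 0],
  ],
  slide=[
    [0, 1, -1],
    [0, 1, -1],
    [0, 1, -1],
    [0, 1, -1],
    [0, 1, -1],
  ],
  hand=[0, 0, 0, 0, 0],
)

```text
time: 12.45
eef_pos: [0.6061, -0.3147, 0.1397]
tcp_rot: [0.043, 0.707, -0.042, 0.705]
contact_force: [-0.3, -0.1, -0.5]
finger_gap: 0.0854
```

```bash
python3 wr.py 11; python3 go.py 0.606 -0.316 0.003 -7
```

```text
t 12.5 p [ 0.6062 -0.3147  0.14  ] jaw -6.4 x [-0.002  0.002 -1.   ] q6 -0.46 q1 -0.58 gap 0.0854 F [0.1 0.1 0.5]
slide [137.   -1.5   0.3] turn [ 0.01  -0.003 -0.001]
```

View pics/w11.png

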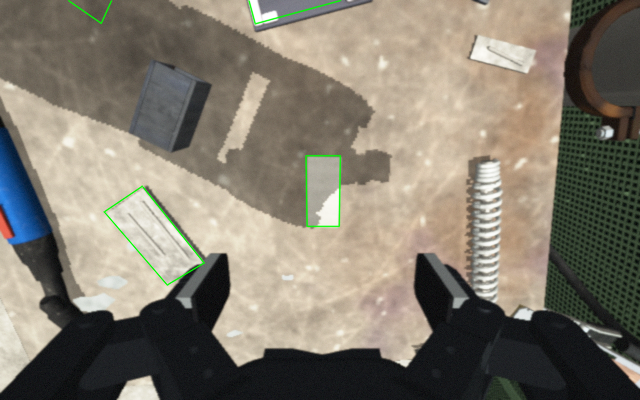

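Request:
drive_tool(
  turn=[
    [0.01, 0, 0],
    [0.01, 0, 0],
    [0.01, 0, 0],
    [0.01, 0, 0],
    [0.01, 0, 0],
  ],
  slide=[
    [40, -1.5, 0],
    [80, -1.5, 0],
    [110, -1.5, 0],
    [128, -1.5, 0],
    [128, -1.5, 0],
  ],
  hand=[40, 70, 70, 70, 70],
)

```text
time: 12.92
eef_pos: [0.6044, -0.3149, 0.0087]
tcp_rot: [0.044, 0.708, -0.041, 0.703]
contact_force: [-0.2, 0.3, -0.3]
finger_gap: 0.0618
```

Request:
drive_tool(
  turn=[
    [0, 0, 0],
    [0, 0, 0],
    [0, 0, 0],
  ],
  slide=[
    [0, 0, 0],
    [0, 0, 0],
    [0, 0, 0],
  ],
  hand=[70, 70, 70],
)

```text
time: 13.17
eef_pos: [0.6073, -0.3168, 0.0157]
tcp_rot: [0.043, 0.705, -0.044, 0.707]
contact_force: [-0.1, -0.7, 0.6]
finger_gap: 0.0618
```

```bash
python3 wr.py 12; python3 go.py 0.606 -0.316 0.003 -7
```

```text
t 13.22 p [ 0.6073 -0.3167  0.0158] jaw -7.1 x [ 0.002 -0.001 -1.   ] q6 -0.45 q1 -0.58 gap 0.0617 F [ 0.3 -0.1  0.7]
slide [12.7  0.6 -1.4] turn [-0.001  0.002  0.001]
```

View pics/w12.png

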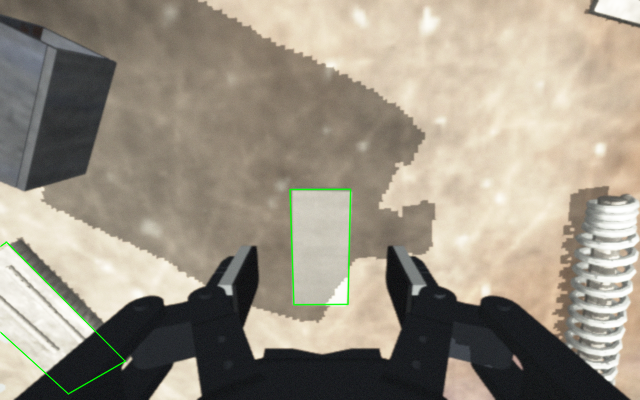

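Request:
drive_tool(
  turn=[
    [0, 0, 0],
    [0, 0, 0],
    [0, 0, 0],
    [0, 0, 0],
    [0, 0, 0],
  ],
  slide=[
    [7, 0.6, -1.4],
    [12, 0.6, -1.4],
    [12, 0.6, -1.4],
    [12, 0.6, -1.4],
    [12, 0.6, -1.4],
  ],
  hand=[70, 70, 70, 70, 70],
)

```text
time: 13.63
eef_pos: [0.6053, -0.3156, 0.0021]
tcp_rot: [0.044, 0.706, -0.044, 0.706]
contact_force: [1.6, -0.6, 0.6]
finger_gap: 0.062
```

Request:
drive_tool(
  turn=[
    [0, 0, 0],
    [0, 0, 0],
    [0, 0, 0],
    [0, 0, 0],
    [0, 0, 0],
  ],
  slide=[
    [0, 0, 0],
    [0, 0, 0],
    [0, 0, 0],
    [0, 0, 0],
    [0, 0, 0],
  ],
  hand=[255, 255, 255, 255, 255],
)

```text
time: 14.05
eef_pos: [0.6055, -0.3157, 0.0026]
tcp_rot: [0.044, 0.705, -0.044, 0.706]
contact_force: [-0.6, 1.0, 5.8]
finger_gap: 0.0275
```

Request:
drive_tool(
  turn=[
    [0, 0, 0],
    [0, 0, 0],
    [0, 0, 0],
    [0, 0, 0],
  ],
  slide=[
    [0, 0, 0],
    [0, 0, 0],
    [0, 0, 0],
    [0, 0, 0],
  ],
  hand=[255, 255, 255, 255],
)

```text
time: 14.38
eef_pos: [0.6055, -0.3158, 0.0026]
tcp_rot: [0.044, 0.705, -0.044, 0.706]
contact_force: [-0.8, 1.2, 5.7]
finger_gap: 0.0282
```

```bash
python3 wr.py 13; python3 go.py 0.606 -0.316 0.003 -7
```

```text
t 14.43 p [ 0.6055 -0.3157  0.0026] jaw -7.1 x [ 0.001 -0.    -1.   ] q6 -0.45 q1 -0.58 gap 0.0276 F [-1.3  0.4  6.5]
slide [-0.4 -0.2  0.5] turn [-0.002  0.001  0.   ]
```

View pics/w13.png

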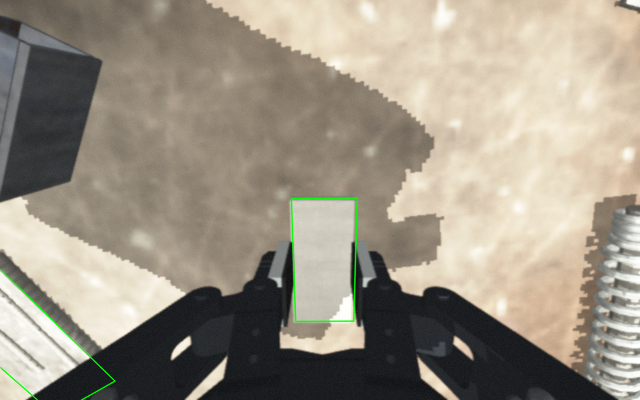

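The small coupon is held between the pads at (323,260). Lifting it.

Request:
drive_tool(
  turn=[
    [0, 0, 0],
    [0, 0, 0],
    [0, 0, 0],
    [0, 0, 0],
    [0, 0, 0],
  ],
  slide=[
    [-10, 0, 0],
    [-40, 0, 0],
    [-80, 0, 0],
    [-90, 0, 0],
    [-90, 0, 0],
  ],
  hand=[255, 255, 255, 255, 255],
)

```text
time: 14.85
eef_pos: [0.6066, -0.3164, 0.0962]
tcp_rot: [0.043, 0.704, -0.045, 0.708]
contact_force: [0.4, 0.1, -1.2]
finger_gap: 0.0276
```

```bash
python3 wr.py 14; python3 go.py 0.612 -0.144 0.095 -83.2
```

```text
t 14.9 p [ 0.6057 -0.3158  0.0938] jaw -7.1 x [ 0.002 -0.001 -1.   ] q6 -0.45 q1 -0.58 gap 0.0275 F [-0.4 -0.2 -0.7]
slide [ -1.4 171.3 -15. ] turn [ 1.328e+00  3.000e-03 -1.000e-03]
```

View pics/w14.png

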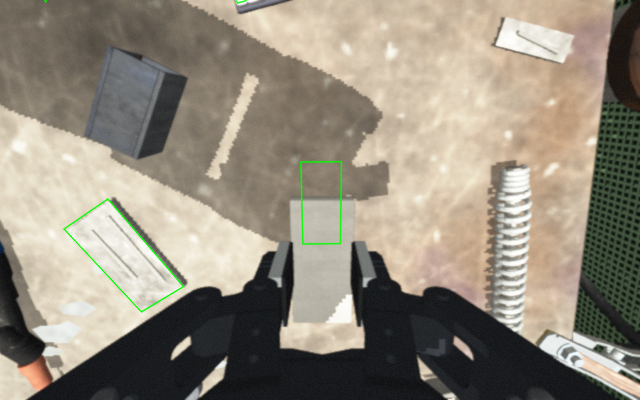

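Request:
drive_tool(
  turn=[
    [0.12, 0, 0],
    [0.24, 0, 0],
    [0.36, 0, 0],
    [0.48, 0, 0],
    [0.6, 0, 0],
  ],
  slide=[
    [0, 25, -2],
    [0, 50, -4],
    [0, 75, -6],
    [0, 100, -9],
    [-1, 130, -11],
  ],
  hand=[255, 255, 255, 255, 255],
)

```text
time: 15.32
eef_pos: [0.6094, -0.1844, 0.0913]
tcp_rot: [0.253, 0.661, -0.253, 0.659]
contact_force: [0.6, -0.5, -1.8]
finger_gap: 0.028
```

```bash
python3 go.py 0.612 -0.144 0.095 -83.2
```

```text
t 15.32 p [ 0.6094 -0.1844  0.0913] jaw -41.9 x [-0.003  0.001 -1.   ] q6 0.33 q1 -0.4 gap 0.028 F [ 0.6 -0.5 -1.8]
slide [ -3.7  31.8 -25. ] turn [ 0.721 -0.002  0.002]
```

Request:
drive_tool(
  turn=[
    [0.12, 0, 0],
    [0.24, 0, 0],
    [0.36, 0, 0],
    [0.48, 0, 0],
    [0.6, 0, 0],
  ],
  slide=[
    [0, 6, -5],
    [0, 12, -10],
    [-2, 18, -15],
    [-3, 25, -20],
    [-4, 32, -25],
  ],
  hand=[255, 255, 255, 255, 255],
)

```text
time: 15.73
eef_pos: [0.6121, -0.144, 0.0955]
tcp_rot: [0.436, 0.557, -0.437, 0.556]
contact_force: [0.2, 0.5, -1.6]
finger_gap: 0.0276
```

Request:
drive_tool(
  turn=[
    [0.12, 0, 0],
    [0.12, 0, 0],
    [0.12, 0, 0],
  ],
  slide=[
    [0, 0, 0],
    [0, 0, 0],
    [0, 0, 0],
  ],
  hand=[255, 255, 255],
)

```text
time: 15.98
eef_pos: [0.6124, -0.1446, 0.0959]
tcp_rot: [0.466, 0.532, -0.467, 0.531]
contact_force: [0.3, -0.9, -1.3]
finger_gap: 0.0277
```

```bash
python3 wr.py 15; python3 go.py 0.612 -0.144 0.0095 -83.2
```

```text
t 16.03 p [ 0.6125 -0.1447  0.0961] jaw -82.5 x [-0.001  0.001 -1.   ] q6 1.1 q1 -0.34 gap 0.0276 F [ 0.4  0.4 -0.7]
slide [86.6 -0.2 -0.7] turn [ 0.012 -0.001  0.001]
```

View pics/w15.png

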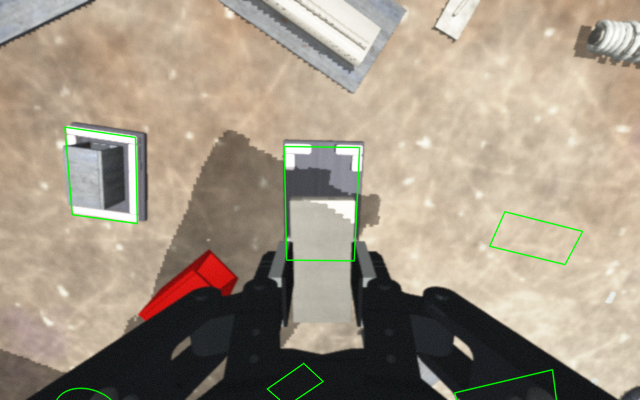

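```bash
python3 - <<'E'
from h import *
c=load("wr"); p=ray(c,[[290,199],[355,199],[351,323],[293,323]],.1015); print(p.round(4),p.mean(0).round(4))
t=cv2.cvtColor(c["pixels"],cv2.COLOR_RGB2BGR); cv2.imwrite("pics/w15c.png",crop(t,260,130,390,330,3))
E
```

```text
[[ 0.642  -0.1261  0.1015]
 [ 0.6459 -0.1554  0.1015]
 [ 0.5798 -0.1641  0.1015]
 [ 0.5759 -0.1344  0.1015]] [ 0.6109 -0.145   0.1015]
```

View pics/w15c.png

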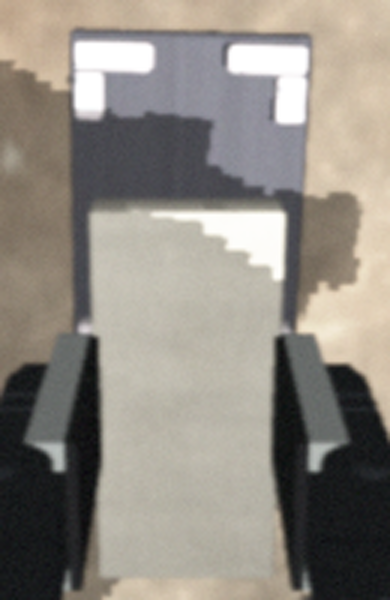

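Request:
drive_tool(
  turn=[
    [0.01, 0, 0],
    [0.01, 0, 0],
    [0.01, 0, 0],
    [0.01, 0, 0],
    [0.01, 0, 0],
  ],
  slide=[
    [35, 1, -1],
    [60, 1, -1],
    [75, 1, -1],
    [80, 1, -1],
    [80, 1, -1],
  ],
  hand=[255, 255, 255, 255, 255],
)

```text
time: 16.45
eef_pos: [0.6131, -0.1437, 0.0156]
tcp_rot: [0.469, 0.53, -0.47, 0.528]
contact_force: [0.9, -0.0, -0.0]
finger_gap: 0.0279
```

Request:
drive_tool(
  turn=[
    [0, 0, 0],
    [0, 0, 0],
    [0, 0, 0],
  ],
  slide=[
    [1, 0, 0],
    [2, 0, 0],
    [2, 0, 0],
  ],
  hand=[255, 255, 255],
)

```text
time: 16.7
eef_pos: [0.6142, -0.1438, 0.016]
tcp_rot: [0.47, 0.528, -0.47, 0.529]
contact_force: [0.1, 0.2, -0.9]
finger_gap: 0.0278
```

```bash
python3 wr.py 16; python3 go.py 0.612 -0.144 0.0076 -83.2
```

```text
t 16.75 p [ 0.6141 -0.1438  0.016 ] jaw -83.3 x [ 0.001 -0.    -1.   ] q6 1.12 q1 -0.33 gap 0.0275 F [ 0.2 -1.  -1.5]
slide [ 8.4 -2.2 -0. ] turn [-0.001  0.001 -0.001]
```

View pics/w16.png

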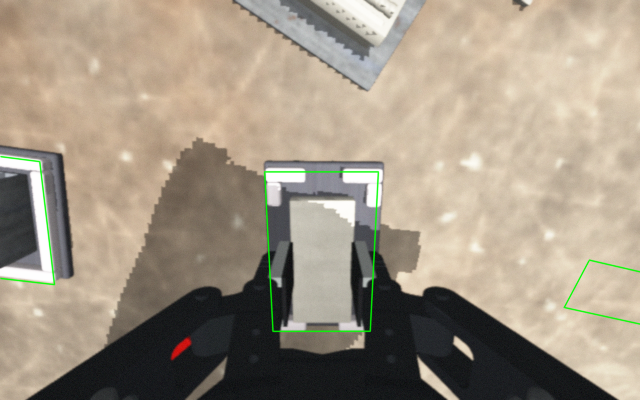

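Request:
drive_tool(
  turn=[
    [0, 0, 0],
    [0, 0, 0],
    [0, 0, 0],
    [0, 0, 0],
    [0, 0, 0],
  ],
  slide=[
    [4, 0, 0],
    [6, 0, 0],
    [7, 0, 0],
    [7, 0, 0],
    [7, 0, 0],
  ],
  hand=[255, 255, 255, 255, 255],
)

```text
time: 17.17
eef_pos: [0.6137, -0.1436, 0.008]
tcp_rot: [0.47, 0.528, -0.47, 0.528]
contact_force: [-0.0, -0.2, -0.6]
finger_gap: 0.0275
```

Request:
drive_tool(
  turn=[
    [0, 0, 0],
    [0, 0, 0],
    [0, 0, 0],
  ],
  slide=[
    [1, 0, 0],
    [1, 0, 0],
    [1, 0, 0],
  ],
  hand=[255, 255, 255],
)

```text
time: 17.42
eef_pos: [0.6139, -0.1436, 0.0076]
tcp_rot: [0.47, 0.528, -0.47, 0.528]
contact_force: [-1.7, 0.3, 5.3]
finger_gap: 0.0275
```

Request:
drive_tool(
  turn=[
    [0, 0, 0],
    [0, 0, 0],
    [0, 0, 0],
    [0, 0, 0],
    [0, 0, 0],
  ],
  slide=[
    [0, 0, 0],
    [0, 0, 0],
    [0, 0, 0],
    [0, 0, 0],
    [-5, 0, 0],
  ],
  hand=[100, 60, 60, 60, 60],
)

```text
time: 17.83
eef_pos: [0.6133, -0.1435, 0.0114]
tcp_rot: [0.47, 0.529, -0.47, 0.528]
contact_force: [-0.1, 0.1, -0.2]
finger_gap: 0.0653
```

Request:
drive_tool(
  turn=[
    [0, 0, 0],
    [0, 0, 0],
    [0, 0, 0],
    [0, 0, 0],
    [0, 0, 0],
  ],
  slide=[
    [-30, 0, 0],
    [-70, 0, 0],
    [-110, 0, 0],
    [-120, 0, 0],
    [-120, 0, 0],
  ],
  hand=[60, 60, 60, 60, 60],
)

```text
time: 18.25
eef_pos: [0.6151, -0.144, 0.136]
tcp_rot: [0.471, 0.526, -0.469, 0.53]
contact_force: [-1.3, -0.0, -1.3]
finger_gap: 0.0652
```

```bash
python3 wr.py 17; python3 go.py 0.4436 -0.342 0.12 25
```

```text
t 18.3 p [ 0.6142 -0.1437  0.1336] jaw -83.3 x [ 0.003 -0.001 -1.   ] q6 1.12 q1 -0.33 gap 0.0651 F [-0.8  0.7 -1. ]
slide [  13.3 -192.5  177. ] turn [-1.89e+00  3.00e-03 -1.00e-03]
```

View pics/w17.png

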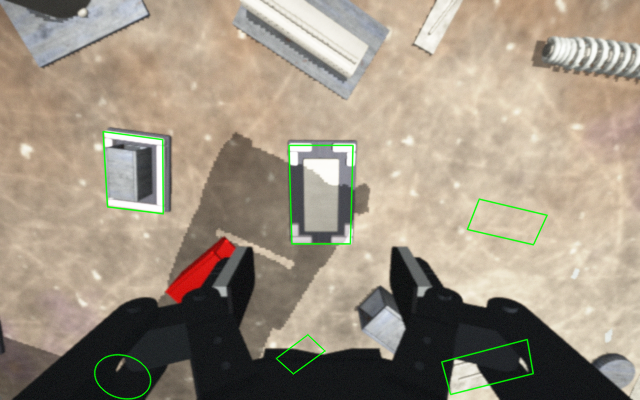

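The small coupon lies centred in its nest at (321,195). The last piece is the large coupon.

```bash
python3 go.py 0.4436 -0.342 0.13 -155
```

```text
t 18.3 p [ 0.6142 -0.1437  0.1336] jaw -83.3 x [ 0.003 -0.001 -1.   ] q6 1.12 q1 -0.33 gap 0.0651 F [-0.8  0.7 -1. ]
slide [   3.3 -192.5  177. ] turn [ 1.251e+00 -1.000e-03 -3.000e-03]
```

Request:
drive_tool(
  turn=[
    [0.12, 0, 0],
    [0.24, 0, 0],
    [0.36, 0, 0],
    [0.48, 0, 0],
    [0.6, 0, 0],
  ],
  slide=[
    [3, -20, 18],
    [3, -40, 36],
    [3, -60, 54],
    [3, -80, 72],
    [3, -100, 90],
  ],
  hand=[0, 0, 0, 0, 0],
)

```text
time: 18.72
eef_pos: [0.5234, -0.245, 0.1272]
tcp_rot: [-0.606, -0.365, 0.607, -0.363]
contact_force: [0.4, -0.1, 0.5]
finger_gap: 0.0854
```

```bash
python3 go.py 0.4436 -0.342 0.13 -155
```

```text
t 18.72 p [ 0.5234 -0.245   0.1272] jaw -118.0 x [-0.002  0.002 -1.   ] q6 1.51 q1 -0.55 gap 0.0854 F [ 0.4 -0.1  0.5]
slide [ -2.7 -24.9 123.1] turn [0.646 0.001 0.003]
```

Request:
drive_tool(
  turn=[
    [0.12, 0, 0],
    [0.24, 0, 0],
    [0.36, 0, 0],
    [0.48, 0, 0],
    [0.6, 0, 0],
  ],
  slide=[
    [-2, -5, 25],
    [-2, -10, 50],
    [-2, -15, 75],
    [-2, -20, 100],
    [-2, -25, 123],
  ],
  hand=[0, 0, 0, 0, 0],
)

```text
time: 19.13
eef_pos: [0.4441, -0.3425, 0.1293]
tcp_rot: [-0.686, -0.169, 0.687, -0.168]
contact_force: [0.5, -0.7, -0.0]
finger_gap: 0.0856
```

Request:
drive_tool(
  turn=[
    [0.045, 0, 0],
    [0.045, 0, 0],
  ],
  slide=[
    [0, 0, 0],
    [0, 0, 0],
  ],
  hand=[0, 0],
)

```text
time: 19.3
eef_pos: [0.4443, -0.3424, 0.1294]
tcp_rot: [-0.69, -0.155, 0.691, -0.153]
contact_force: [-0.1, 0.3, 1.0]
finger_gap: 0.085
```

```bash
python3 wr.py 18; python3 go.py 0.4436 -0.342 0.003 -155
```

```text
t 19.35 p [ 0.4449 -0.3418  0.1296] jaw -154.6 x [-0.002  0.002 -1.   ] q6 1.93 q1 -0.77 gap 0.0854 F [0.5 0.8 0. ]
slide [ 1.266e+02 -1.000e-01  1.200e+00] turn [0.006 0.001 0.002]
```

View pics/w18.png

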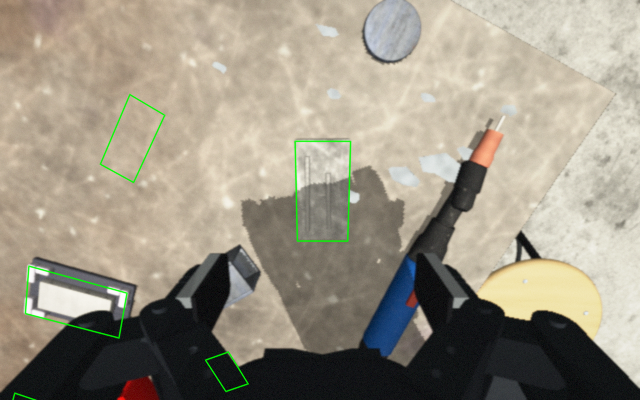

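The large coupon at (323,190) matches the overlay. The torch at (430,250) and the big tube at (245,275) stay clear of the fingers.

Request:
drive_tool(
  turn=[
    [0.006, 0, 0],
    [0.006, 0, 0],
    [0.006, 0, 0],
    [0.006, 0, 0],
    [0.006, 0, 0],
  ],
  slide=[
    [40, 0, 1],
    [80, 0, 1],
    [105, 0, 1],
    [116, 0, 1],
    [116, 0, 1],
  ],
  hand=[50, 50, 50, 50, 50],
)

```text
time: 19.77
eef_pos: [0.4442, -0.3409, 0.0124]
tcp_rot: [-0.689, -0.155, 0.691, -0.152]
contact_force: [-0.7, 1.0, -0.4]
finger_gap: 0.0685
```

Request:
drive_tool(
  turn=[
    [0, 0, 0],
    [0, 0, 0],
    [0, 0, 0],
  ],
  slide=[
    [0, 0, 0],
    [0, 0, 0],
    [0, 0, 0],
  ],
  hand=[50, 50, 50],
)

```text
time: 20.02
eef_pos: [0.4454, -0.3428, 0.0166]
tcp_rot: [0.691, 0.153, -0.69, 0.154]
contact_force: [0.7, -0.3, 0.4]
finger_gap: 0.0687
```

```bash
python3 wr.py 19; python3 go.py 0.4436 -0.342 0.002 -155
```

```text
t 20.07 p [ 0.4453 -0.3428  0.0166] jaw -155.0 x [ 0.002 -0.002 -1.   ] q6 1.93 q1 -0.77 gap 0.0686 F [-0.1  0.   0.1]
slide [14.6 -1.5  1.3] turn [ 0.001 -0.001 -0.002]
```

View pics/w19.png

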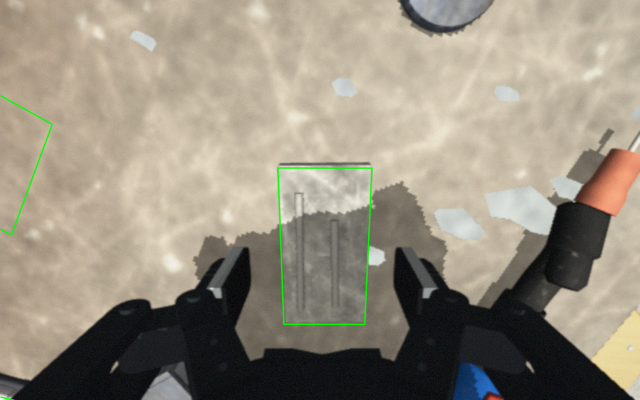

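Request:
drive_tool(
  turn=[
    [0, 0, 0],
    [0, 0, 0],
    [0, 0, 0],
    [0, 0, 0],
    [0, 0, 0],
  ],
  slide=[
    [7, -1, 1],
    [12, -1, 1],
    [14, -1, 1],
    [14, -1, 1],
    [14, -1, 1],
  ],
  hand=[50, 50, 50, 50, 50],
)

```text
time: 20.48
eef_pos: [0.4434, -0.3418, 0.0008]
tcp_rot: [-0.69, -0.153, 0.69, -0.153]
contact_force: [0.7, 0.5, 0.0]
finger_gap: 0.0687
```

Request:
drive_tool(
  turn=[
    [0, 0, 0],
    [0, 0, 0],
    [0, 0, 0],
    [0, 0, 0],
    [0, 0, 0],
  ],
  slide=[
    [0, 0, 0],
    [0, 0, 0],
    [0, 0, 0],
    [0, 0, 0],
    [0, 0, 0],
  ],
  hand=[255, 255, 255, 255, 255],
)

```text
time: 20.9
eef_pos: [0.4435, -0.342, 0.0016]
tcp_rot: [0.69, 0.153, -0.69, 0.153]
contact_force: [-1.6, 0.2, 6.1]
finger_gap: 0.0437
```

Request:
drive_tool(
  turn=[
    [0, 0, 0],
    [0, 0, 0],
    [0, 0, 0],
  ],
  slide=[
    [0, 0, 0],
    [0, 0, 0],
    [0, 0, 0],
  ],
  hand=[255, 255, 255],
)

```text
time: 21.15
eef_pos: [0.4435, -0.342, 0.0016]
tcp_rot: [0.69, 0.153, -0.69, 0.153]
contact_force: [-1.7, 0.9, 5.8]
finger_gap: 0.0436
```

```bash
python3 wr.py 20; python3 go.py 0.4436 -0.342 0.002 -155
```

```text
t 21.2 p [ 0.4435 -0.342   0.0016] jaw -155.0 x [ 0. -0. -1.] q6 1.93 q1 -0.77 gap 0.0432 F [-1.8  0.8  6. ]
slide [-0.4  0.1 -0.1] turn [ 0. -0. -0.]
```

View pics/w20.png

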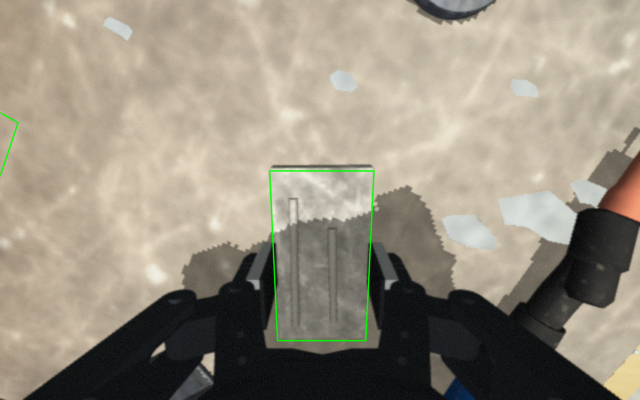

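Request:
drive_tool(
  turn=[
    [0, 0, 0],
    [0, 0, 0],
    [0, 0, 0],
    [0, 0, 0],
    [0, 0, 0],
  ],
  slide=[
    [-10, 0, 0],
    [-40, 0, 0],
    [-80, 0, 0],
    [-110, 0, 0],
    [-110, 0, 0],
  ],
  hand=[255, 255, 255, 255, 255],
)

```text
time: 21.62
eef_pos: [0.445, -0.3433, 0.117]
tcp_rot: [0.692, 0.151, -0.689, 0.156]
contact_force: [1.0, -0.6, -1.6]
finger_gap: 0.0435
```

```bash
python3 wr.py 21; python3 go.py 0.587 0.227 0.115 -72.7
```

```text
t 21.67 p [ 0.4443 -0.3427  0.1144] jaw -155.0 x [ 0.004 -0.004 -1.   ] q6 1.93 q1 -0.77 gap 0.0435 F [-0.6 -0.2 -2.4]
slide [  -2.3 -455.8 -370.2] turn [-1.436  0.002 -0.006]
```

View pics/w21.png

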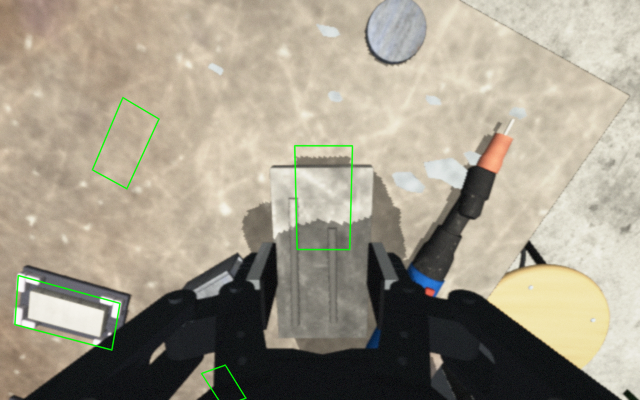

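Request:
drive_tool(
  turn=[
    [-0.08, 0, 0],
    [-0.16, 0, 0],
    [-0.24, 0, 0],
    [-0.32, 0, 0],
    [-0.4, 0, 0],
  ],
  slide=[
    [0, -26, -21],
    [0, -52, -42],
    [0, -78, -63],
    [-1, -104, -84],
    [-1, -130, -105],
  ],
  hand=[255, 255, 255, 255, 255],
)

```text
time: 22.08
eef_pos: [0.4831, -0.178, 0.1112]
tcp_rot: [-0.645, -0.289, 0.646, -0.288]
contact_force: [0.8, -0.2, -2.3]
finger_gap: 0.0438
```

```bash
python3 go.py 0.587 0.227 0.115 -72.7
```

```text
t 22.08 p [ 0.4831 -0.178   0.1112] jaw -131.9 x [-0.002  0.001 -1.   ] q6 1.82 q1 -0.48 gap 0.0438 F [ 0.8 -0.2 -2.3]
slide [  -3.5 -193.  -370.9] turn [-1.033e+00 -1.000e-03  2.000e-03]
```

Request:
drive_tool(
  turn=[
    [-0.1, 0, 0],
    [-0.2, 0, 0],
    [-0.3, 0, 0],
    [-0.4, 0, 0],
    [-0.5, 0, 0],
  ],
  slide=[
    [-3, -16, -32],
    [-3, -33, -64],
    [-3, -50, -96],
    [-3, -66, -128],
    [-3, -84, -160],
  ],
  hand=[255, 255, 255, 255, 255],
)

```text
time: 22.5
eef_pos: [0.5282, -0.0029, 0.1142]
tcp_rot: [-0.554, -0.44, 0.554, -0.439]
contact_force: [-0.2, -0.7, -2.5]
finger_gap: 0.0433
```

```bash
python3 go.py 0.587 0.227 0.115 -72.7
```

```text
t 22.5 p [ 0.5282 -0.0029  0.1142] jaw -103.1 x [-0.002  0.    -1.   ] q6 1.67 q1 -0.13 gap 0.0433 F [-0.2 -0.7 -2.5]
slide [  -0.9    5.  -237.2] turn [-0.531 -0.     0.002]
```

Request:
drive_tool(
  turn=[
    [-0.1, 0, 0],
    [-0.2, 0, 0],
    [-0.3, 0, 0],
    [-0.4, 0, 0],
    [-0.5, 0, 0],
  ],
  slide=[
    [-1, 1, -38],
    [-1, 2, -76],
    [-1, 3, -114],
    [-1, 4, -152],
    [-1, 5, -185],
  ],
  hand=[255, 255, 255, 255, 255],
)

```text
time: 22.92
eef_pos: [0.5758, 0.1765, 0.1149]
tcp_rot: [0.427, 0.564, -0.428, 0.563]
contact_force: [0.5, 0.3, -1.5]
finger_gap: 0.0435
```

```bash
python3 go.py 0.587 0.227 0.115 -72.7
```

```text
t 22.92 p [0.5758 0.1765 0.1149] jaw -74.5 x [-0.002 -0.    -1.   ] q6 1.49 q1 0.19 gap 0.0435 F [ 0.5  0.3 -1.5]
slide [ -0.1  24.3 -45.6] turn [-0.031 -0.     0.002]
```

Request:
drive_tool(
  turn=[
    [-0.03, 0, 0],
    [-0.03, 0, 0],
    [-0.03, 0, 0],
    [-0.03, 0, 0],
    [-0.03, 0, 0],
  ],
  slide=[
    [0, 15, -25],
    [0, 24, -45],
    [0, 24, -45],
    [0, 24, -45],
    [0, 24, -45],
  ],
  hand=[255, 255, 255, 255, 255],
)

```text
time: 23.33
eef_pos: [0.5869, 0.2233, 0.1151]
tcp_rot: [0.42, 0.569, -0.421, 0.568]
contact_force: [-0.8, -0.0, -1.3]
finger_gap: 0.0436
```

```bash
python3 wr.py 22;python3 go.py 0.587 0.227 0.0066 -72.7
```

```text
t 23.38 p [0.5871 0.2229 0.1155] jaw -73.1 x [-0.001 -0.    -1.   ] q6 1.53 q1 0.26 gap 0.0434 F [-0.8 -0.2 -1.8]
slide [108.9   1.3  -3.9] turn [-0.007 -0.     0.001]
```

View pics/w22.png

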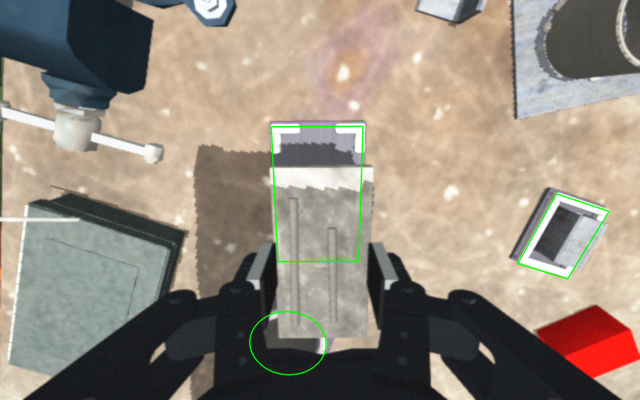

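```bash
python3 - <<'E'
from h import *
c=load("wr"); p=ray(c,[[271,166],[373,166],[366,339],[278,339]],.122); print(p.round(4),p.mean(0).round(4))
t=cv2.cvtColor(c["pixels"],cv2.COLOR_RGB2BGR); cv2.imwrite("pics/w22c.png",crop(t,240,110,400,350,2.5))
p=ray(c,[[272,125],[366,124]],.012); print(p.round(4), rect([0.5864,.2269,.3014],.114,.07,.012).round(4))
E
```

```text
[[0.6256 0.2583 0.122 ]
 [0.6386 0.2157 0.122 ]
 [0.5518 0.1885 0.122 ]
 [0.5384 0.2323 0.122 ]] [0.5886 0.2237 0.122 ]
[[0.6316 0.2765 0.012 ]
 [0.6532 0.2083 0.012 ]] [[0.6304 0.2772 0.012 ]
 [0.6512 0.2104 0.012 ]
 [0.5424 0.1766 0.012 ]
 [0.5216 0.2434 0.012 ]]
```

View pics/w22c.png

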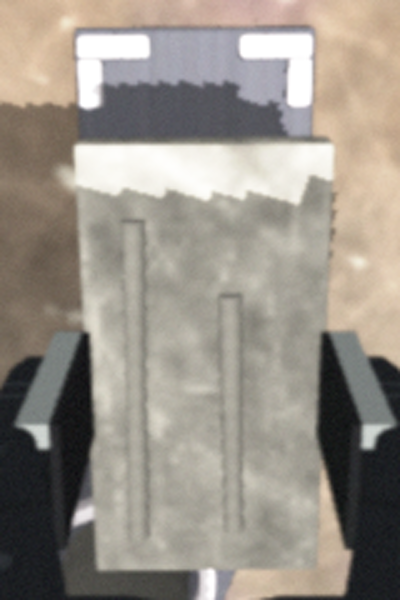

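Request:
drive_tool(
  turn=[
    [0, 0, 0],
    [0, 0, 0],
    [0, 0, 0],
    [0, 0, 0],
    [0, 0, 0],
  ],
  slide=[
    [35, 0, -2.5],
    [65, 0, -2.5],
    [85, 0, -2.5],
    [92, 0, -2.5],
    [92, 0, -2.5],
  ],
  hand=[255, 255, 255, 255, 255],
)

```text
time: 23.8
eef_pos: [0.5861, 0.2251, 0.0226]
tcp_rot: [0.42, 0.569, -0.422, 0.567]
contact_force: [-0.3, -0.2, -2.0]
finger_gap: 0.0435
```

Request:
drive_tool(
  turn=[
    [0, 0, 0],
    [0, 0, 0],
    [0, 0, 0],
  ],
  slide=[
    [2, 0, 0],
    [2, 0, 0],
    [2, 0, 0],
  ],
  hand=[255, 255, 255],
)

```text
time: 24.05
eef_pos: [0.5875, 0.2262, 0.0235]
tcp_rot: [0.422, 0.568, -0.42, 0.569]
contact_force: [0.0, -0.0, -2.7]
finger_gap: 0.0433
```

```bash
python3 wr.py 23;python3 go.py 0.5875 0.2255 0.0066 -72.7
```

```text
t 24.1 p [0.5874 0.2263 0.0234] jaw -73.1 x [ 0.002  0.001 -1.   ] q6 1.54 q1 0.26 gap 0.0434 F [ 0.2 -0.7 -1.7]
slide [16.8 -0.2  0.8] turn [-0.006  0.    -0.002]
```

View pics/w23.png

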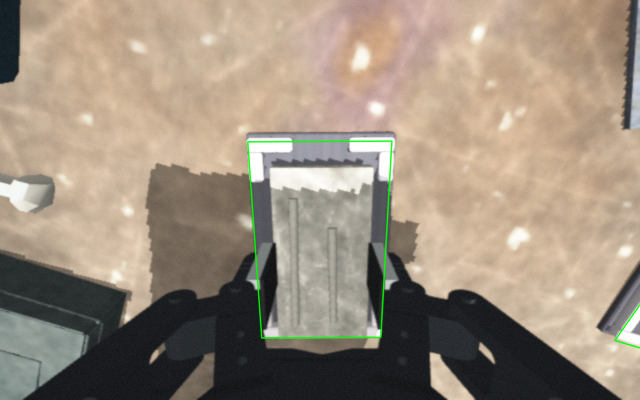

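The coupon at (321,250) sits centred between the locators, which span x = 250 to 394. I'll lower it the rest of the way.

Request:
drive_tool(
  turn=[
    [0, 0, 0],
    [0, 0, 0],
    [0, 0, 0],
    [0, 0, 0],
    [0, 0, 0],
  ],
  slide=[
    [7, 0, 0.5],
    [12, 0, 0.5],
    [15, 0, 0.5],
    [15, 0, 0.5],
    [15, 0, 0.5],
  ],
  hand=[255, 255, 255, 255, 255],
)

```text
time: 24.52
eef_pos: [0.5869, 0.2258, 0.0068]
tcp_rot: [0.421, 0.568, -0.421, 0.568]
contact_force: [0.4, -0.4, -2.4]
finger_gap: 0.0435
```

Request:
drive_tool(
  turn=[
    [0, 0, 0],
    [0, 0, 0],
    [0, 0, 0],
  ],
  slide=[
    [1, 0, 0],
    [1, 0, 0],
    [1, 0, 0],
  ],
  hand=[255, 255, 255],
)

```text
time: 24.77
eef_pos: [0.5869, 0.2258, 0.0067]
tcp_rot: [0.421, 0.568, -0.421, 0.568]
contact_force: [-3.2, -1.0, 6.6]
finger_gap: 0.0435
```

Contact came at the expected height. I'll release and back off.

Request:
drive_tool(
  turn=[
    [0, 0, 0],
    [0, 0, 0],
    [0, 0, 0],
    [0, 0, 0],
    [0, 0, 0],
  ],
  slide=[
    [0, 0, 0],
    [0, 0, 0],
    [0, 0, 0],
    [0, 0, 0],
    [-5, 0, 0],
  ],
  hand=[80, 30, 30, 30, 30],
)

```text
time: 25.18
eef_pos: [0.5866, 0.2257, 0.0104]
tcp_rot: [0.421, 0.569, -0.421, 0.568]
contact_force: [0.4, 1.3, -0.3]
finger_gap: 0.0755
```

Request:
drive_tool(
  turn=[
    [0, 0, 0],
    [0, 0, 0],
    [0, 0, 0],
    [0, 0, 0],
    [0, 0, 0],
  ],
  slide=[
    [-30, 0, 0],
    [-70, 0, 0],
    [-110, 0, 0],
    [-150, 0, 0],
    [-150, 0, 0],
  ],
  hand=[30, 30, 30, 30, 30],
)

```text
time: 25.6
eef_pos: [0.5896, 0.2266, 0.1693]
tcp_rot: [0.424, 0.566, -0.418, 0.571]
contact_force: [0.3, 0.3, 0.3]
finger_gap: 0.0759
```

```bash
python3 wr.py 24;python3 go.py 0.45 0.4 0.25 -72.7
```

```text
t 25.65 p [0.5885 0.2263 0.1658] jaw -73.0 x [ 0.008  0.002 -1.   ] q6 1.54 q1 0.26 gap 0.0752 F [-0.6 -0.1 -1. ]
slide [ -84.9  -81.2 -206.6] turn [-0.006  0.    -0.008]
```

View pics/w24.png

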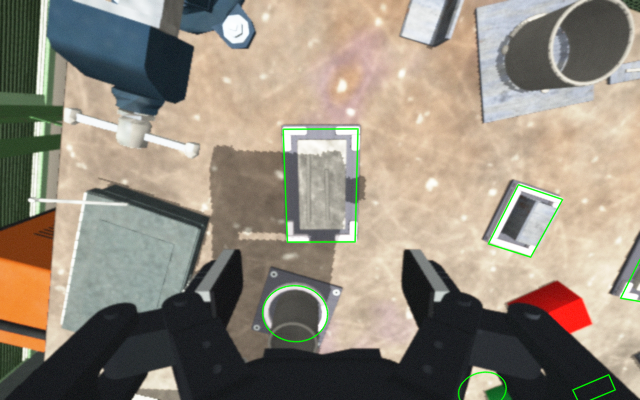

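Request:
drive_tool(
  turn=[
    [0, 0, 0],
    [0, 0, 0],
    [0, 0, 0],
    [0, 0, 0],
    [0, 0, 0],
  ],
  slide=[
    [-85, -81, -206],
    [-85, -81, -206],
    [-85, -81, -206],
    [-85, -81, -206],
    [-85, -81, -206],
  ],
  hand=[0, 0, 0, 0, 0],
)

```text
time: 26.07
eef_pos: [0.4646, 0.3791, 0.2357]
tcp_rot: [0.421, 0.568, -0.421, 0.568]
contact_force: [-0.3, 0.1, -0.9]
finger_gap: 0.0852
```

```bash
python3 go.py 0.25 0.57 0.23 -72.7
```

```text
t 26.07 p [0.4646 0.3791 0.2357] jaw -73.1 x [-0.001 -0.001 -1.   ] q6 1.85 q1 0.57 gap 0.0852 F [-0.3  0.1 -0.9]
slide [   5.8 -149.7 -245.1] turn [-0.007  0.     0.001]
```

Request:
drive_tool(
  turn=[
    [0, 0, 0],
    [0, 0, 0],
    [0, 0, 0],
    [0, 0, 0],
    [0, 0, 0],
  ],
  slide=[
    [0, -150, -245],
    [0, -150, -245],
    [0, -150, -245],
    [0, -150, -245],
    [0, -150, -245],
  ],
  hand=[0, 0, 0, 0, 0],
)

```text
time: 26.48
eef_pos: [0.3083, 0.5172, 0.235]
tcp_rot: [0.42, 0.568, -0.421, 0.568]
contact_force: [0.8, 0.7, -0.1]
finger_gap: 0.0855
```

Request:
drive_tool(
  turn=[
    [0, 0, 0],
    [0, 0, 0],
    [0, 0, 0],
  ],
  slide=[
    [0, -20, -20],
    [0, -20, -20],
    [0, -20, -20],
  ],
  hand=[0, 0, 0],
)

```text
time: 26.73
eef_pos: [0.2839, 0.5302, 0.235]
tcp_rot: [0.42, 0.569, -0.421, 0.569]
contact_force: [-0.0, -0.3, 0.2]
finger_gap: 0.0855
```

```bash
python3 go.py; python3 - <<'E'
from plant import eyes; import cv2
from h import *
c=eyes.capture("top"); np.savez("top1.npz",**c); t=cv2.cvtColor(c["pixels"],cv2.COLOR_RGB2BGR)
cv2.imwrite("pics/t1.png",t)
cv2.imwrite("pics/t1a.png",crop(t,170,90,410,270,3))
E
```

```text
t 26.73 p [0.2839 0.5302 0.235 ] jaw -72.9 x [-0.001 -0.001 -1.   ] q6 2.24 q1 0.97 gap 0.0855 F [-0.  -0.3  0.2]
```

View pics/t1a.png

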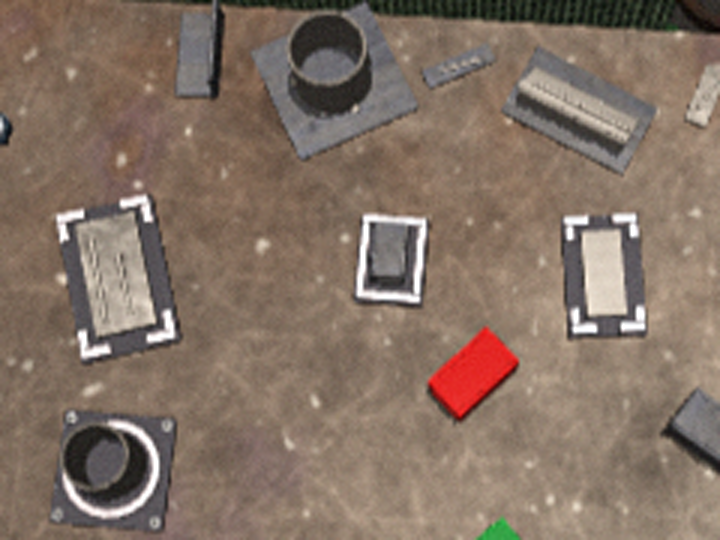

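All four pieces are inside their nests: large coupon (117,273), tube (390,252), small coupon (604,274) and pipe (98,456). The cup and the tee look unmoved. I'll check the numbers.

```bash
python3 - <<'E'
from h import *
c=load("top1"); f=lambda p:(np.array(p)+.5)/3-.5+[170,90]
def q(n,a,za,b,zb):
    A=ray(c,f(a),za).mean(0)[:2];B=ray(c,f(b),zb).mean(0)[:2]; print(n,A.round(4),B.round(4),"diff mm",((A-B)*1e3).round(1))
q("large",[(78,219),(138,208),(157,325),(99,337)],.013,[(57,216),(148,197),(175,339),(84,358)],.012)
q("small",[(582,230),(622,230),(627,315),(587,318)],.013,[(564,217),(635,214),(645,329),(573,333)],.012)
q("tube",[(373,221),(410,223),(406,276),(368,274)],.030,[(363,215),(427,220),(420,304),(357,298)],.012)
q("pipe",[(63,455),(133,457),(98,422),(98,491)],.063,[(61,468),(160,468),(111,420),(111,517)],.012)
# motion of bystanders
a=load("top0")["pixels"].astype(int);b=c["pixels"].astype(int)
print("diff bystander region",np.abs(a-b)[92:150,225:395].mean().round(2),np.abs(a-b)[290:330,230:300].mean().round(2))
E
```

```text
large [0.5893 0.2249] [0.5856 0.2263] diff mm [ 3.7 -1.3]
small [ 0.6113 -0.1437] [ 0.6118 -0.1436] diff mm [-0.5 -0.1]
tube [0.6156 0.0196] [0.6125 0.0184] diff mm [3.1 1.2]
pipe [0.4433 0.2091] [0.4407 0.2128] diff mm [ 2.6 -3.7]
diff bystander region 3.3 3.03
```

```bash
python3 -c "
from plant import r
print(r.sign_off())"
```

```text
the job is handed in; nothing more can be done
None
```

All four pieces are in their own nests, released, and I handed the job in at about 27 s of the 104 s allowed. No verdict was reported. For the tube I took the smaller dark one (about 42 × 22 mm as measured) and left the larger dark one and the coloured blocks alone.

**Placement:** The last top-view check measured these offsets between piece and nest centres, against the 10 mm limit. They are rough pixel readings, good to a few millimetres.

| Piece | Offset from nest centre |
|---|---|
| Large coupon | about 4 mm |
| Small coupon | under 1 mm |
| Square tube | about 3 mm |
| Pipe | about 4.5 mm |

**Seating:** Each piece met its base plate within about 0.1 mm of the calculated height, with 5 to 12 N of contact force. I did not measure heights or tilt after letting go.

**Bystanders:** The welded cup and tee piece show no visible shift. The picture there differs from the start by no more than an untouched patch of table.

**Disagreement:** At the start, positions from the scene camera were about 3 mm off those from the top camera. I used the top camera, and the wrist camera agreed with it to 1–2 mm.

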